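# Build up the three-part casting flask

## Robot

A 6-joint arm with a two-finger parallel gripper is mounted at the origin on the work surface. World frame = base frame: x ahead of the robot, y to its left, z up, the work surface at z = 0. Lengths are in m, angles in degrees, forces in N, time in s.
With the tool pointing down it reaches from about 0.4 to 0.825 m from the base axis. Payload 7 kg.
Tool frame: the origin (TCP) lies between the finger pads; the fingertips stand 19 mm ahead of it and the grasp point (between the pads) is the TCP (r.finger_overhang is the distance from the TCP to the fingertips, in m); z points along the fingers, y is the direction in which the jaws open and shut (so a half turn about z gives the same grasp; the last joint's range is limited). The gripper opens to 88 mm and grips with 3 to 60 N. Pads are 19 mm wide; open, the fingers measure 130 mm over their backs; the gripper's body (78 mm by 193 mm) begins 47 mm behind the grasp point.
Start: joints at [87.611, 20.546, 0.682, 0, -70.136, -16.507], TCP at [0.219, 0.639, 0.246] pointing down, gripper open.
Joint ranges: [-176.03, 176.03], [-82.01, 121.73], [-58.28, 71.71], [-173.87, 95.51], [-174.79, -0.11], [-173.66, 173.66]. Speed limits (degrees/s): [136.94, 136.94, 172.46, 180, 180, 180].

## Interface

Orientations are given as [roll, pitch, yaw] about the fixed x, y, z axes, in that order (R = Rz(yaw) Ry(pitch) Rx(roll)).
In Python, from plant import r, optics gives the robot as it stands. The module is installed in compiled form; this text tells all that it offers.
- The arm moves only by the tool step_arm, never from a script. Its argument "increments" is a list of rows, each an object of numbers: "tx", "ty", "tz": the shift along the world's x, y, z in mm; "ax", "ay", "az": the turn, a rotation vector about the world's x, y, z in degrees; "claw": the gripper command: -1 is shut, 1 is fully open, values between are in proportion. In form: [{"tx": .., "ty": .., "tz": .., "ax": .., "ay": .., "az": .., "claw": ..}, ...]. A call has 1 to 12 rows; each row shifts and turns the commanded pose from where the row before left it; what a row does not reach is not made up. A row lasts 1/10 s, in which the tool goes at most 50 mm and 8.59 degrees, less where a joint would pass 70% of its speed; a pose out of reach is approached as far as the arm can. A call with a gripper value outside its range is refused whole. The fingers move at their own pace and stop on an object; "newtons" is the grip in N (left out, the last holds). Time passes only in rows, so rows that do not move let the fingers close. It gives the time, the measured TCP pose, the force and the opening at its end, in the units of the state.
- r.get_state(): the state, without advancing time (a new reading comes with each control period).
- optics.capture(name): name is "scene" or "top" or "wrist"; returns a dict with "image" (420x560x3 uint8, blue, green, red), "depth" (420x560 float32, m along the optical axis (not along the pixel's ray), 0 where there is no reading), "fx", "fy", "cx", "cy" (pixels), "R" (3x3) and "t" (3): a world point X has camera coordinates R X + t. Camera axes: x right, y down, z forward; pixel columns grow to the right and rows downward; lengths in m; the calibration is good to about 2 mm. A picture is of the moment at which its call begins.
- r.close_job(): hands the job in, once; it reports no verdict.
The state is a dict: "time_s": time; "joints": joint angles; "qd": joint speeds; "joint_torque": joint torques, N m; "tcp_pos": TCP position; "eef_rot": TCP orientation; "contact_force": force on the tool from outside, world axes, zero at the start; "moment": the same for the moment, N m; "gripper_width": finger opening in m.
Only numpy, scipy, OpenCV 4.12 (cv2) and the standard library are available. Lean on these libraries where they do the work, as an engineer would, in place of code of your own. Each camera call takes 0.05 s, during which the arm holds its last target. There are 200 camera calls.

## Task

Build up the casting flask on the moulding board: take the cheek (the plain middle frame) from the sloping rack and set it on the drag, then set the cope (the taller frame with two crossbars) on the cheek, each the right way round so that its wide and narrow lugs drop into the matching notches below and its rim sits flush on the rim beneath. Set the frames down, do not let them drop, leave the finished stack standing free, and do not disturb the bottle, the mug or the wooden strike-off bar.

Things in the scene. Friction and masses are not known exactly. Their poses are not given: they have to be found in the camera images.
- drag_top (a point): Centre of the upper rim of the drag, the lowest flask frame: open aluminium frame 100 mm (x) by 58 (y) by 36 high, walls 8, fixed on a level plywood moulding board (200 x 130 x 18 mm); rim 54 mm above the bench, z up. On each end wall two horns with an open-topped notch between them (see drag_wide_notch). A small silver brooch pattern lies inside.
- drag_wide_notch (a point): Middle of the wide notch, at rim level, on the drag's +x end, 56 mm from drag_top. Horns stand 12 mm out past the end wall; the wide notch is 29 mm across (y), the narrow one at the -x end 17 mm; both are 16 mm deep from the rim. The cheek's upper rim has the same horns and notches, wide at its +x end.
- cheek_mid (a point): Centre of the cheek, half-way up: loose open aluminium frame 100 mm (x) by 58 (y) by 36 high, walls 8, about 0.24 kg, nothing across its opening, horns and notches on its upper rim; z points out of the upper rim. Gripped across its plain long sides (58 mm, along y). Seated, its axes agree with the drag's, cheek_mid is 18 mm above drag_top; play about 1.5 mm each way.
- cheek_wide_lug (a point): Foot of the cheek's wide lug, 56 mm to +x of cheek_mid and 28 mm below it (10 mm below the lower rim). The wide lug is 26 mm across (y), the narrow one at the -x end 14 mm; both stand 12 mm out past the end wall and hang 10 mm below the lower rim, the last 5 mm tapering by 2 mm a side. The cope's lugs are the same.
- cope_mid (a point): Centre of the cope, half-way up: loose open aluminium frame 100 mm (x) by 58 (y) by 46 high, walls 8, about 0.32 kg, two crossbars across its opening near the upper rim, no horns; z points out of the upper rim. Gripped like the cheek. Seated, its axes agree with the cheek's and cope_mid is 41 mm above cheek_mid.
- cope_wide_lug (a point): Foot of the cope's wide lug, 56 mm to +x of cope_mid and 33 mm below it (10 mm below the lower rim). On the rack the cope's wide lug is downhill, the cheek's uphill; which of the two places holds which frame varies.
- rack: Fixed plywood rack 290 mm wide (y), 160 deep (x), 105 high at the back; origin at the centre of its underside. Its panel faces the robot and rises 30 degrees towards +x; a ledge 16 mm high (square to the panel) runs along its lower edge. The two frames lie on it on their lugs, lower rims 10 mm clear of the panel, about 128 mm apart along y, long axes up the slope.
- bottle: Bystander: small dark bottle of patina with a black cap, 54 mm across, 98 mm high, standing loose; origin at the centre of its foot. Leave it alone.
- mug: Bystander: white cup, 80 mm across, 90 mm high, standing loose; origin at the centre of its foot. Leave it alone.
- strickle: Bystander: loose flat wooden strike-off bar, 170 mm (y) by 30 mm (x) by 8 mm, lying on the bench beyond the moulding board; origin at the centre of its underside. Leave it alone.
Things that resemble listed ones, but are neither listed nor needed, are in the scene too. What is shaped like the part that bears drag_top but black or green is not meant.

How it is judged (in metres and radians):
On the way, in this order (a step that is already met when the one before it is completed fails the run):
1. the cheek sits home on the drag, all its lugs in their notches (z of cheek_mid in the frame of drag_top between 0.016 and 0.02 m and horizontal distance between cheek_mid and drag_top below 0.005 m and angle between the x axis of cheek_mid and the x axis of drag_top, either way round below 0.05 rad and angle between the z axis of cheek_mid and the z axis of drag_top, either way round below 0.05 rad), for 0.2 s.
2. the cope sits home on the cheek, all its lugs in their notches (all of step 1 and z of cope_mid in the frame of cheek_mid between 0.039 and 0.043 m and horizontal distance between cope_mid and cheek_mid below 0.005 m and angle between the x axis of cope_mid and the x axis of cheek_mid, either way round below 0.05 rad and angle between the z axis of cope_mid and the z axis of cheek_mid, either way round below 0.05 rad), for 0.2 s.
At the end, for the whole second after the job is handed in: The cheek sits on the drag and the cope on the cheek, each the right way round with its lugs in the notches: rims closed to within 2 mm, centres within 5 mm sideways, axes within 0.05 rad, at rest (all of step 2 and linear speed of each of cheek, cope below 0.01 m/s); the robot touches nothing.
It fails at once if the cheek is let fall or thrown: it moves faster than 0.35 m/s while the fingers do not touch it (contact force between the fingers and cheek below 0.1 N and linear speed of cheek above 0.35 m/s).
It fails at once if the cope is let fall or thrown: it moves faster than 0.35 m/s while the fingers do not touch it (contact force between the fingers and cope below 0.1 N and linear speed of cope above 0.35 m/s).
It fails at once if the bottle is pushed more than 20 mm from its place (distance of bottle from where it was at the start of the episode above 0.02 m).
It fails at once if the mug is pushed more than 20 mm from its place (distance of mug from where it was at the start of the episode above 0.02 m).
It fails at once if the strike-off bar is pushed more than 20 mm from its place (distance of strickle from where it was at the start of the episode above 0.02 m).
It also fails if it takes over 69 s, if anything falls off the work surface, if the arm or the gripper's body presses on something with over 40 N, if the wrist force passes 120 N, or if a joint passes its speed limit or range.

## Working session

There is one attempt and no reset: what is moved stays moved. The work goes in short steps, Python scripts to look and compute and a tool call to move; the robot and the scene stay as the last step left them, time stands still between calls to the robot, and variables do not carry over. Pictures are saved under pics/ and viewed, about 8 in all and at most 12, crops included, and the job is handed in when it is done.

Besides the shell and the picture viewer there is one more tool, called after "Call:" by a JSON object that holds its "method" and its "body", one argument or row to a line. step_arm: Moves the arm, as the interface text tells. Its arguments: {"type":"object","properties":{"increments":{"type":"array","items":{"type":"object","properties":{"tx":{"type":"number"},"ty":{"type":"number"},"tz":{"type":"number"},"ax":{"type":"number"},"ay":{"type":"number"},"az":{"type":"number"},"claw":{"type":"number"}}}},"newtons":{"type":"number"}},"required":["increments"]}

```bash
mkdir -p pics
cat > h.py <<'E'
import numpy as np, cv2
from plant import r, optics
def cap(n,f=None):
    c=optics.capture(n)
    np.savez('%s.npz'%(f or n),**{k:np.array(v) for k,v in c.items()})
    return c
def load(f):
    d=np.load('%s.npz'%f); return {k:d[k] for k in d}
def cloud(c):
    v,u=np.mgrid[:420,:560]; z=c['depth']
    P=np.stack([(u-c['cx'])/c['fx']*z,(v-c['cy'])/c['fy']*z,z],-1)
    W=(P-c['t'])@c['R']; W[z==0]=np.nan
    return W
E
python3 - <<'E'
from h import *
a=cap('scene');b=cap('top')
cv2.imwrite('pics/s.png',a['image']);cv2.imwrite('pics/t.png',b['image'])
for c in (a,b): print(-c['R'].T@c['t'],c['R'][2],c['fx'])
print(r.get_state())
E
```

```text
[ 1.12826421 -0.13402065  0.82215999] [-0.6474395   0.03573412 -0.76127864] 384.7552853584259
[ 0.36361801 -0.07378589  1.4780994 ] [ 0.11615375 -0.00274703 -0.99322745] 521.1049954344973
{'time_s': 0.1, 'joints': array([ 8.76090612e+01,  2.05884510e+01,  6.39262750e-01, -1.87150274e-02,
       -7.01363188e+01, -1.65067823e+01]), 'qd': array([ 0.01940441, -0.08204453,  0.01274572,  0.15481196,  0.05277058,
        0.01026385]), 'joint_torque': array([-2.94195153e-03, -5.84161162e+01,  2.93750954e+01,  7.01545447e+00,
        1.02027258e-02, -5.37415565e-05]), 'tcp_pos': array([0.21850492, 0.63821927, 0.24470246]), 'eef_rot': array([ 1.79913018e+02, -7.42828684e-03, -1.89040876e+01]), 'contact_force': array([-0.26350206,  0.07959646, -0.02056206]), 'moment': array([-0.06307875,  0.0041495 ,  0.0711354 ]), 'gripper_width': 0.0880067596649153}
```

View pics/s.png

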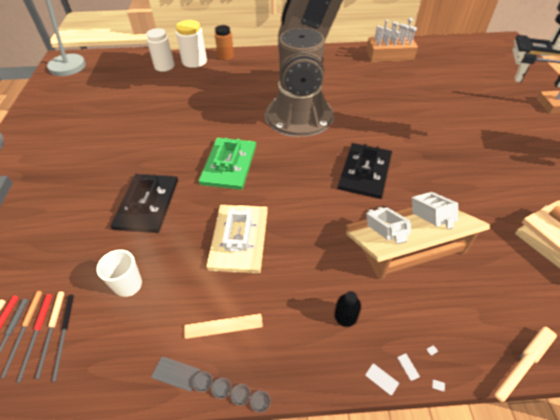

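View pics/t.png

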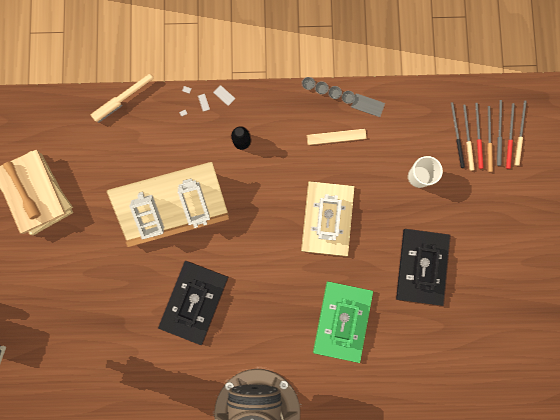

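The scene view looks back at the robot. The top view has +x up and +y left.

Candidates for the drag in the top view are the aluminium frame on plywood (328,217), two black ones (193,302) and (424,267), and a green one (344,320). The plywood one fits the description. On the rack (168,203), the frame at (145,215) has crossbars, so it is the cope. The frame at (194,203) is open, so it is the cheek. I'll confirm this in one enlarged crop and measure.

Run:
```python
from h import *
b=load('top'); im=b['image']
c1=cv2.resize(im[155:255,100:240],None,fx=5,fy=5,interpolation=cv2.INTER_CUBIC)
c2=cv2.resize(im[175:265,295:365],None,fx=5,fy=5,interpolation=cv2.INTER_CUBIC)
h=max(c1.shape[0],c2.shape[0]); o=np.zeros((500,1050,3),np.uint8)
o[:500,:700]=c1;o[:450,700:]=c2
cv2.imwrite('pics/c.png',cv2.resize(o,None,fx=.76,fy=.76))
W=cloud(b)
for n,(u,v) in dict(drag=(328,217),rackL=(125,225),rackR=(218,205),boardcorner=(310,245),bench=(270,250),cope=(145,215),cheek=(194,203),bottle=(241,138),mug=(425,172),strickle=(337,137)).items(): print(n,W[v,u].round(3))
# panel plane fit: pts within rack polygon, using ransac of z>0.02
m=np.zeros((420,560),np.uint8);cv2.fillPoly(m,[np.array([[110,190],[212,165],[227,212],[126,243]])],1)
p=W[(m>0)];p=p[np.isfinite(p[:,0])]
best=None;rng=np.random.default_rng(0)
for _ in range(500):
    q=p[rng.choice(len(p),3,False)];n=np.cross(q[1]-q[0],q[2]-q[0]);n/=np.linalg.norm(n)+1e-12
    k=abs((p-q[0])@n)<.0015
    if best is None or k.sum()>best.sum():best=k
c=p[best].mean(0);n=np.linalg.svd(p[best]-c)[2][2];n*=np.sign(n[2])
print('plane',c,n,best.sum(),len(p),'tilt',np.degrees(np.arccos(n[2])),'az',np.degrees(np.arctan2(-n[1],-n[0])))
```

```text
drag [ 0.531 -0.212  0.031]
rackL [0.52  0.349 0.053]
rackR [0.57  0.094 0.045]
boardcorner [ 0.455 -0.16   0.019]
bench [ 0.445 -0.047 -0.003]
cope [0.546 0.294 0.055]
cheek [0.576 0.159 0.052]
bottle [0.75  0.025 0.081]
mug [ 0.659 -0.498  0.001]
strickle [ 0.765 -0.247  0.013]
plane [0.58285465 0.22330303 0.06906367] [-0.48726844 -0.12609153  0.86410092] 1615 5635 tilt 30.219800100092318 az 14.508303743824188
```

View pics/c.png

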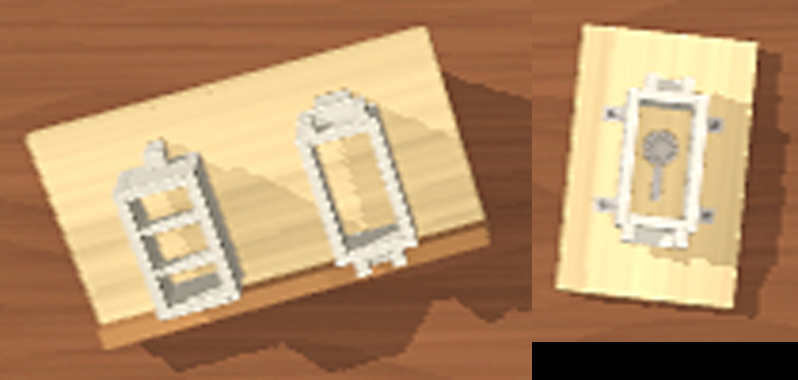

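The crop confirms the cope on the left with two crossbars and the cheek on the right, open with its wider horns uphill. The drag is the one on plywood, and its lower, robot-side horns look wider (about 70 px against 52 px), so its +x seems to point towards the robot. Next I fit the poses from both cameras' depth.

```bash
cat > fit.py <<'E'
from h import *
def rect(p2,lab):
    (cx,cy),(w,h),a=cv2.minAreaRect(p2.astype(np.float32)*1000)
    if w<h: w,h,a=h,w,a+90
    print(lab,'c',round(cx,1),round(cy,1),'size',round(w,1),round(h,1),'ang',round((a+90)%180-90,1),len(p2))
    return cx/1000,cy/1000
def plane(p,thr=.0015):
    best=None;rng=np.random.default_rng(0)
    for _ in range(400):
        q=p[rng.choice(len(p),3,False)];n=np.cross(q[1]-q[0],q[2]-q[0]);n/=np.linalg.norm(n)+1e-12
        k=abs((p-q[0])@n)<thr
        if best is None or k.sum()>best.sum():best=k
    c=p[best].mean(0);n=np.linalg.svd(p[best]-c)[2][2];n*=np.sign(n[2]);return c,n
E
python3 - <<'E'
from fit import *
for f in ('top','scene'):
    c=load(f);W=cloud(c).reshape(-1,3);hsv=cv2.cvtColor(c['image'],cv2.COLOR_BGR2HSV).reshape(-1,3)
    ok=np.isfinite(W[:,0]);W=W[ok];hsv=hsv[ok]
    gray=(hsv[:,1]<50)&(hsv[:,2]>110)
    k=(W[:,0]>.4)&(W[:,0]<.66)&(W[:,1]>-.32)&(W[:,1]<-.1)
    d=W[k&gray&(W[:,2]>.045)&(W[:,2]<.065)]
    print(f,'rim z',np.median(d[:,2]));rect(d[:,:2],'drag')
    b=W[k&~gray&(W[:,2]>.012)&(W[:,2]<.026)];rect(b[:,:2],'board')
    k=(W[:,0]>.44)&(W[:,0]<.72)&(W[:,1]>.03)&(W[:,1]<.42)&(W[:,2]>.03)
    wood=k&(hsv[:,1]>50)&(hsv[:,1]<140)
    cc,n=plane(W[wood]);print('plane',cc.round(4),n.round(4))
    u=np.array([0,0,1])-n[2]*n;u/=np.linalg.norm(u);v=np.cross(n,u)
    print('uphill yaw',np.degrees(np.arctan2(u[1],u[0])),'tilt',np.degrees(np.arccos(n[2])))
    h=(W-cc)@n
    P=W[k];hh=h[k];g=(hsv[k][:,1]<50)&(hsv[k][:,2]>110)
    yy=(P-cc)@v
    for nm,lo,s in (('cheek',.028,(yy<0)),('cope',.028,(yy>0))):
        q=s&g&(hh>lo);e=P[q];print(nm,'h pct',np.percentile(hh[q],[50,90,98]).round(4))
        top=np.percentile(hh[q],90);q=s&g&(abs(hh-top)<.005);e=P[q]-cc
        a,b_=rect(np.c_[e@u,e@v],nm)
        mid=cc+a*u+b_*v+n*(.028 if nm=='cheek' else .033);print(nm,'mid(nominal h)',mid.round(4))
E
```

```text
top rim z 0.05415731572448127
drag c 530.2 -212.2 size 123.5 57.9 ang -7.3 367
board c 529.3 -219.7 size 200.6 144.5 ang -7.8 2473
plane [0.5861 0.223  0.0718] [-0.4843 -0.1251  0.8659]
uphill yaw 14.481374721254436 tilt 30.014772056387798
cheek h pct [0.0442 0.0484 0.0504]
cheek c -19.8 -63.0 size 123.8 57.8 ang -0.7 280
cheek mid(nominal h) [0.5717 0.1541 0.0862]
cope h pct [0.0519 0.0573 0.0599]
cope c -19.1 66.2 size 99.3 59.0 ang 0.5 301
cope mid(nominal h) [0.5375 0.2788 0.0908]
scene rim z 0.052876253977330354
drag c 528.0 -211.3 size 128.5 58.6 ang -7.5 450
board c 527.9 -211.3 size 202.8 130.3 ang -7.4 1526
plane [0.603  0.2152 0.0796] [-0.4836 -0.1229  0.8666]
uphill yaw 14.258669372708633 tilt 29.934051476690858
cheek h pct [0.0405 0.0463 0.0471]
cheek c -38.7 -49.8 size 128.0 59.1 ang 0.0 319
cheek mid(nominal h) [0.5692 0.1552 0.0845]
cope h pct [0.0482 0.0557 0.0567]
cope c -37.0 79.1 size 102.4 60.1 ang -1.3 332
cope mid(nominal h) [0.5365 0.2799 0.0897]
```

Both cameras agree: the rack yaw is 14.4° with a 30.0° tilt. The cheek is at about (570.5, 154.7, 85.5) mm, the cope at (537, 279, 90), and the drag at (529, -212) with axis yaw -7.5° (or 172.5°). I'll move above the cheek, 130 mm off along the panel normal.

Call:
{"method": "step_arm", "body": {
  "increments": [
    {"tx": 20.6, "ty": -35.7, "az": 8.33},
    {"tx": 20.6, "ty": -35.7, "az": 8.33},
    {"tx": 20.6, "ty": -35.7, "az": 8.33},
    {"tx": 20.6, "ty": -35.7, "az": 8.33},
    {"tx": 20.6, "ty": -35.7},
    {"tx": 20.6, "ty": -35.7},
    {"tx": 20.6, "ty": -35.7},
    {"tx": 20.6, "ty": -35.7},
    {"tx": 20.6, "ty": -35.7, "ax": 1.87, "ay": -7.26},
    {"tx": 20.6, "ty": -35.7, "ax": 1.87, "ay": -7.26},
    {"tx": 20.6, "ty": -35.7, "ax": 1.87, "ay": -7.26},
    {"tx": 20.6, "ty": -35.7, "ax": 1.87, "ay": -7.26}
  ]
}}

```text
$.increments[0]: bad value
```

Call:
{"method": "step_arm", "body": {
  "increments": [
    {"tx": 20.6, "ty": -35.7, "tz": -15},
    {"tx": 20.6, "ty": -35.7, "tz": -15},
    {"tz": -17},
    {}
  ]
}}

```text
$.increments[0]: bad value
```

```bash
cat > look.py <<'E'
import sys
from fit import *
from scipy.spatial.transform import Rotation as Ro
c=cap('wrist',sys.argv[1]);cv2.imwrite('pics/%s.png'%sys.argv[1],c['image'])
s=r.get_state()
print(s['time_s'],s['tcp_pos'].round(4),s['eef_rot'].round(2),s['joints'].round(1),s['contact_force'].round(1),s['gripper_width'])
E
cat > rackfit.py <<'E'
import sys
from fit import *
c=load(sys.argv[1]);W=cloud(c).reshape(-1,3);hsv=cv2.cvtColor(c['image'],cv2.COLOR_BGR2HSV).reshape(-1,3)
k=np.isfinite(W[:,0])&(W[:,0]>.44)&(W[:,0]<.72)&(W[:,1]>.03)&(W[:,1]<.42)&(W[:,2]>.025);W=W[k];hsv=hsv[k]
cc,n=plane(W[(hsv[:,1]>50)&(hsv[:,1]<140)]);u=np.array([0,0,1])-n[2]*n;u/=np.linalg.norm(u);v=np.cross(n,u)
print('uphill yaw',np.degrees(np.arctan2(u[1],u[0])),'tilt',np.degrees(np.arccos(n[2])))
h=(W-cc)@n;g=(hsv[:,1]<50)&(hsv[:,2]>110)
x0=np.array(eval(sys.argv[2]))
near=(abs((W-x0)@v)<.05)&(abs((W-x0)@u)<.08)
q=g&near&(h>.028);top=np.percentile(h[q],85);q=q&(abs(h-top)<.004);e=W[q]-cc
print('rim h',top);a,b=rect(np.c_[e@u,e@v],'rim')
print('rim centre',(cc+a*u+b*v+n*top).round(4),'mid',(cc+a*u+b*v+n*(top-float(sys.argv[3]))).round(4))
E
python3 look.py w1; python3 rackfit.py w1 [.5705,.1547,.0855] .018
```

```text
0.15 [0.2185 0.6383 0.2449] [ 1.7993e+02 -1.0000e-02 -1.8900e+01] [ 87.6  20.6   0.6  -0.  -70.1 -16.5] [-0.1  0.   0. ] 0.08761845754327278Traceback (most recent call last):
  File "rackfit.py", line 5, in <module>
    cc,n=plane(W[(hsv[:,1]>50)&(hsv[:,1]<140)]);u=np.array([0,0,1])-n[2]*n;u/=np.linalg.norm(u);v=np.cross(n,u)
         ~~~~~^^^^^^^^^^^^^^^^^^^^^^^^^^^^^^^^^
  File "fit.py", line 10, in plane
    q=p[rng.choice(len(p),3,False)];n=np.cross(q[1]-q[0],q[2]-q[0]);n/=np.linalg.norm(n)+1e-12
        ~~~~~~~~~~^^^^^^^^^^^^^^^^
  File "numpy/random/_generator.pyx", line 864, in numpy.random._generator.Generator.choice
ValueError: a must be a positive integer unless no samples are taken
```

View pics/w1.png

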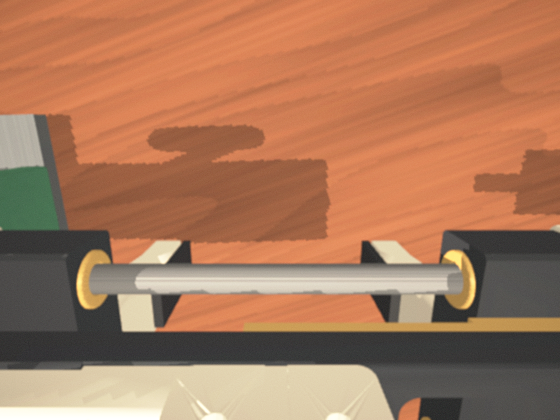

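The move was refused, so the arm has not moved; the wrist picture shows only the bench and the fingers near row 290. I'll give every key in each row.

Call:
{"method": "step_arm", "body": {
  "increments": [
    {"tx": 20.6, "ty": -35.7, "tz": 0, "ax": 0, "ay": 0, "az": 8.33, "claw": 1},
    {"tx": 20.6, "ty": -35.7, "tz": 0, "ax": 0, "ay": 0, "az": 8.33, "claw": 1},
    {"tx": 20.6, "ty": -35.7, "tz": 0, "ax": 0, "ay": 0, "az": 8.33, "claw": 1},
    {"tx": 20.6, "ty": -35.7, "tz": 0, "ax": 0, "ay": 0, "az": 8.33, "claw": 1},
    {"tx": 20.6, "ty": -35.7, "tz": 0, "ax": 0, "ay": 0, "az": 0, "claw": 1},
    {"tx": 20.6, "ty": -35.7, "tz": 0, "ax": 0, "ay": 0, "az": 0, "claw": 1},
    {"tx": 20.6, "ty": -35.7, "tz": 0, "ax": 0, "ay": 0, "az": 0, "claw": 1},
    {"tx": 20.6, "ty": -35.7, "tz": 0, "ax": 0, "ay": 0, "az": 0, "claw": 1},
    {"tx": 20.6, "ty": -35.7, "tz": 0, "ax": 1.87, "ay": -7.26, "az": 0, "claw": 1},
    {"tx": 20.6, "ty": -35.7, "tz": 0, "ax": 1.87, "ay": -7.26, "az": 0, "claw": 1},
    {"tx": 20.6, "ty": -35.7, "tz": 0, "ax": 1.87, "ay": -7.26, "az": 0, "claw": 1},
    {"tx": 20.6, "ty": -35.7, "tz": 0, "ax": 1.87, "ay": -7.26, "az": 0, "claw": 1}
  ]
}}

```text
time_s: 1.35
tcp_pos: [0.464, 0.2156, 0.2471]
eef_rot: [180.0, -28.8, 14.3]
contact_force: [4.6, -2.8, 2.6]
gripper_width: 0.0874
```

Call:
{"method": "step_arm", "body": {
  "increments": [
    {"tx": 20.6, "ty": -35.7, "tz": -15, "ax": 0, "ay": 0, "az": 0, "claw": 1},
    {"tx": 20.6, "ty": -35.7, "tz": -15, "ax": 0, "ay": 0, "az": 0, "claw": 1},
    {"tx": 0, "ty": 0, "tz": -17, "ax": 0, "ay": 0, "az": 0, "claw": 1},
    {"tx": 0, "ty": 0, "tz": 0, "ax": 0, "ay": 0, "az": 0, "claw": 1}
  ]
}}

```text
time_s: 1.75
tcp_pos: [0.5083, 0.1448, 0.2009]
eef_rot: [179.9, -28.7, 14.0]
contact_force: [-0.6, -0.1, -0.7]
gripper_width: 0.0877
```

```bash
python3 look.py w2; python3 rackfit.py w2 [.5705,.1547,.0855] .018
```

```text
1.8 [0.507  0.1439 0.2001] [179.79 -28.56  14.1 ] [ 38.9  -6.1 -58.3  46.  -16.5  23.1] [-0.4 -0.9 -0.3] 0.08753133865520034Traceback (most recent call last):
  File "rackfit.py", line 5, in <module>
    cc,n=plane(W[(hsv[:,1]>50)&(hsv[:,1]<140)]);u=np.array([0,0,1])-n[2]*n;u/=np.linalg.norm(u);v=np.cross(n,u)
         ~~~~~^^^^^^^^^^^^^^^^^^^^^^^^^^^^^^^^^
  File "fit.py", line 13, in plane
    c=p[best].mean(0);n=np.linalg.svd(p[best]-c)[2][2];n*=np.sign(n[2]);return c,n
                        ~~~~~~~~~~~~~^^^^^^^^^^^
    u, s, vh = gufunc(a, signature=signature)
               ~~~~~~^^^^^^^^^^^^^^^^^^^^^^^^
numpy._core._exceptions._ArrayMemoryError: Unable to allocate 8.17 GiB for an array with shape (33120, 33120) and data type float64
```

View pics/w2.png

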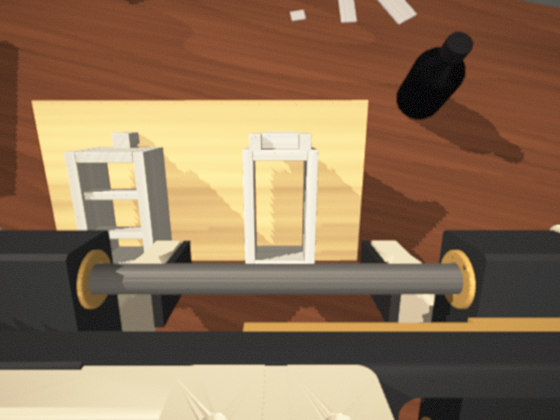

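The wrist view shows the cheek at (280,205) with its wide horns uphill, and the cope at (118,195) on the left. Joint 3 sits at its limit here because the standoff is too close in. Going forward along the tool relaxes it. I'll fix the fit (SVD size).

```bash
sed -i 's/np.linalg.svd(p\[best\]-c)\[2\]\[2\]/np.linalg.svd(p[best]-c,full_matrices=False)[2][2]/' fit.py && python3 rackfit.py w2 [.5705,.1547,.0855] .018
```

```text
uphill yaw 13.96828365714255 tilt 29.978573432654517
rim h 0.22344002388210338
rim c 7.4 -52.9 size 88.2 7.8 ang 89.3 7275
rim centre [0.5039 0.14   0.2711] mid [0.5126 0.1422 0.2555]
```

```bash
sed -i 's/(h>.028);/(h>.028)\&(h<.07);/' rackfit.py && python3 rackfit.py w2 [.5705,.1547,.0855] .018
python3 - <<'E'
from scipy.spatial.transform import Rotation as R
import numpy as np
C=R.from_euler('xyz',[179.79,-28.56,14.1],degrees=True);T=R.from_euler('xyz',[180,-30,14.3],degrees=True)
print((T*C.inv()).as_rotvec(degrees=True),T.as_matrix()[:,2])
E
```

```text
uphill yaw 13.96828365714255 tilt 29.978573432654517
rim h 0.04651533436927522
rim c -18.2 -53.3 size 105.3 57.6 ang 0.1 3350
rim centre [0.5683 0.1556 0.1051] mid [0.5771 0.1577 0.0895]
[ 0.53082116 -1.35106689  0.30269839] [ 0.48450787  0.12349951 -0.8660254 ]
```

Call:
{"method": "step_arm", "body": {
  "increments": [
    {"tx": 7, "ty": 0, "tz": -12, "ax": 0, "ay": 0, "az": 0, "claw": 1},
    {"tx": 7, "ty": 0, "tz": -12, "ax": 0.2, "ay": -0.5, "az": 0.1, "claw": 1},
    {"tx": 7, "ty": 1, "tz": -12, "ax": 0.2, "ay": -0.5, "az": 0.1, "claw": 1},
    {"tx": 7, "ty": 1, "tz": -12, "ax": 0.1, "ay": -0.4, "az": 0.1, "claw": 1},
    {"tx": 7, "ty": 2, "tz": -12, "ax": 0, "ay": 0, "az": 0, "claw": 1},
    {"tx": 0, "ty": 0, "tz": 0, "ax": 0, "ay": 0, "az": 0, "claw": 1}
  ]
}}

```text
time_s: 2.4
tcp_pos: [0.5529, 0.1484, 0.1646]
eef_rot: [-179.5, -27.5, 14.5]
contact_force: [-0.8, -0.7, -0.8]
gripper_width: 0.0874
```

Run:
```python
from h import *
s=r.get_state();print(s['tcp_pos'].round(4),s['eef_rot'].round(2),s['joints'].round(1))
```

```text
[0.5529 0.1484 0.1646] [-179.45  -27.52   14.5 ] [ 27.7   1.7 -58.3  61.7  -6.3  16.7]
```

Joint 3 is still at its limit, and joint 5 is getting near its end. I'll fit a kinematic model from the states so far to see which tool tilts are reachable at the grasp.

```bash
cat > kin.py <<'E'
import numpy as np, itertools
from scipy.spatial.transform import Rotation as R
from scipy.optimize import least_squares
D=[([87.609,20.588,.639,-.019,-70.136,-16.507],[.2185,.6382,.2447],[179.91,-.01,-18.9]),
([38.9,-6.1,-58.3,46,-16.5,23.1],[.507,.1439,.2001],[179.79,-28.56,14.1]),
([27.7,1.7,-58.3,61.7,-6.3,16.7],[.5529,.1484,.1646],[-179.45,-27.52,14.5])]
RT=R.from_matrix([[0,0,1],[0,1,0],[-1,0,0]])  # tool axis x -> z conv
def fk(q,p,s4=-1,s6=-1):
    h,L1,e,L2,d,L3,a=p
    e_=lambda ax,v:R.from_euler(ax,v,degrees=True)
    R1=e_('z',q[0]);R2=R1*e_('y',q[1]);R3=R2*e_('y',-q[2]);R4=R3*e_('x',s4*q[3]);R5=R4*e_('y',-q[4]);R6=R5*e_('x',s6*q[5])
    pos=R1.apply([a,0,h])+R2.apply([0,0,L1])+R3.apply([L2,d,e])+R6.apply([L3,0,0])
    return pos,R6
if __name__=='__main__':
    for s4,s6 in itertools.product((1,-1),(1,-1)):
        T=[fk(q,np.zeros(7),s4,s6)[1].inv()*R.from_euler('xyz',o,degrees=True) for q,_,o in D]
        print(s4,s6,[round(np.degrees((T[0].inv()*t).magnitude()),2) for t in T],T[0].as_euler('xyz',degrees=True).round(1))
        f=lambda p:np.concatenate([fk(q,p,s4,s6)[0]-x for q,x,_ in D]+[1e-3*(p-[.4,.4,0,.4,-.19,.25,0])])
        z=least_squares(f,[.4,.4,0,.4,-.19,.25,0]);print(z.x.round(3),(z.fun[:9]*1000).round(1))
E
python3 kin.py
```

```text
1 1 [np.float64(0.0), np.float64(169.06), np.float64(170.5)] [-90.  33. -90.]
[-0.456  0.469  0.202  0.014 -0.167 -0.079  0.4  ] [-25.    0.8   1.6 -15.6  17.7  -8.2  23.8 -42.5   6.6]
1 -1 [np.float64(0.0), np.float64(92.01), np.float64(123.42)] [-90.   0. -90.]
[-0.456  0.469  0.202  0.014 -0.167 -0.079  0.4  ] [-25.    0.8   1.6 -15.6  17.7  -8.2  23.8 -42.5   6.6]
-1 1 [np.float64(0.0), np.float64(79.2), np.float64(66.42)] [-90.  33. -90.]
[-0.28   0.53   0.161  0.093 -0.166  0.089  0.318] [-26.1   0.9   1.4 -14.8  17.   -6.8  23.6 -42.6   5.5]
-1 -1 [np.float64(0.0), np.float64(0.05), np.float64(0.03)] [-90.  -0. -90.]
[-0.28   0.53   0.161  0.093 -0.166  0.089  0.318] [-26.1   0.9   1.4 -14.8  17.   -6.8  23.6 -42.6   5.5]
```

```bash
cat > kin2.py <<'E'
from kin import *
def fk2(q,p):
    h,L1,e,L2,d4,d5,L3,a=p
    e_=lambda ax,v:R.from_euler(ax,v,degrees=True)
    R1=e_('z',q[0]);R2=R1*e_('y',q[1]);R3=R2*e_('y',-q[2]);R4=R3*e_('x',-q[3]);R5=R4*e_('y',-q[4]);R6=R5*e_('x',-q[5])
    return R1.apply([a,0,h])+R2.apply([0,0,L1])+R3.apply([L2,d4,e])+R5.apply([L3,d5,0]),R6
def fit(D,p0,w=1e-3):
    p0=np.array(p0)
    z=least_squares(lambda p:np.concatenate([fk2(q,p)[0]-x for q,x,_ in D]+[w*(p-p0)]),p0);return z.x,z.fun[:3*len(D)]
if __name__=='__main__':
    for p0 in ([.25,.54,0,.54,0,-.19,.3,0],[.25,.54,0,.54,-.19,0,.3,0],[.3,.45,0,.4,0,-.19,.25,0]):
        x,f=fit(D,p0);print(x.round(3),(f*1000).round(1))
E
python3 kin2.py
```

```text
[ 0.2    0.6   -0.     0.463 -0.    -0.192  0.358  0.001] [ 0.  -0.   0.  -0.  -0.  -0.2  0.   0.1  0.2]
[ 0.2    0.6   -0.     0.463 -0.    -0.192  0.358  0.001] [ 0.  -0.   0.  -0.  -0.  -0.2  0.   0.   0.2]
[ 0.2    0.6   -0.     0.463 -0.    -0.192  0.358  0.001] [ 0.  -0.   0.  -0.  -0.  -0.2  0.   0.   0.2]
```

The model fits to 0.2 mm. Now I'll check which tool tilts are feasible at each pick and place.

```bash
cat > ik.py <<'E'
from kin2 import *
P,_=fit(D,[.25,.54,0,.54,0,-.19,.3,0])
T0=fk2(D[0][0],P)[1].inv()*R.from_euler('xyz',D[0][2],degrees=True)
LO=np.array([-176,-82,-58.28,-173.87,-174.79,-173.66]);HI=np.array([176,121.7,71.7,95.5,-.11,173.66])
def ik(pos,Rt,n=25,seed=None):
    out=[];rng=np.random.default_rng(1)
    for i in range(n):
        q0=rng.uniform(LO,HI) if (seed is None or i) else np.array(seed)
        def f(q):
            x,r6=fk2(q,P);return np.r_[(x-pos)*5,((r6*T0)*Rt.inv()).as_rotvec()]
        z=least_squares(f,q0,bounds=(LO,HI),max_nfev=80)
        if np.abs(z.fun).max()<5e-3 and not any(np.abs(z.x-o).max()<1 for o in out): out.append(z.x)
    return out
if __name__=='__main__':
    dy=14.3
    for nm,pos,yaw in (('cheek pick',[.569,.155,.087],14.3),('cheek up',[.569,.155,.187],14.3),('cope pick',[.537,.279,.09],14.3),('cope up',[.537,.279,.21],14.3),
                   ('cheek place',[.529,-.212,.072],-7.5),('hi',[.529,-.212,.2],-7.5),('cope place hi',[.529,-.212,.25],-7.5)):
        for t in (30,15,0,-15,-30):
            Rt=R.from_euler('z',yaw,degrees=True)*R.from_euler('y',-t,degrees=True)*R.from_euler('x',180,degrees=True)
            s=ik(np.array(pos),Rt,12);print(nm,t,[q.round(0).astype(int).tolist() for q in s])
E
time python3 ik.py
```

```text
cheek pick 30 []
cheek pick 15 [[37, 14, -40, 15, -22, 54]]
cheek pick 0 [[34, 21, -22, 0, -47, 70]]
cheek pick -15 [[31, 29, -8, -5, -68, 75]]
cheek pick -30 [[29, 38, 5, -7, -86, 77]]
cheek up 30 [[23, 1, -58, 73, -5, 9]]
cheek up 15 [[38, 7, -31, 10, -38, 60]]
cheek up 0 [[34, 15, -15, 0, -60, 70]]
cheek up -15 [[31, 24, -2, -4, -79, 74]]
cheek up -30 [[29, 33, 10, -7, -96, 76]]
cope pick 30 []
cope pick 15 [[50, 16, -40, 22, -24, 35]]
cope pick 0 [[46, 22, -19, 0, -48, 58]]
cope pick -15 [[42, 30, -4, -7, -69, 66]]
cope pick -30 [[38, 39, 9, -12, -88, 69]]
cope up 30 [[47, 1, -52, 58, -18, 5]]
cope up 15 [[51, 8, -29, 13, -42, 44]]
cope up 0 [[46, 15, -11, 0, -63, 58]]
cope up -15 [[42, 24, 3, -7, -82, 64]]
cope up -30 [[38, 33, 15, -12, -100, 67]]
cheek place 30 []
cheek place 15 [[-1, 15, -39, 4, -22, 80]]
cheek place 0 [[-2, 21, -25, 0, -44, 85]]
cheek place -15 [[-3, 28, -13, -1, -64, 86]]
cheek place -30 [[-4, 37, -2, -2, -81, 87]]
hi 30 [[0, -1, -45, 12, -17, 72]]
hi 15 [[-1, 5, -29, 3, -41, 82]]
hi 0 [[-2, 13, -17, 0, -61, 85]]
hi -15 [[-3, 21, -5, -1, -78, 86]]
hi -30 [[-4, 30, 5, -2, -94, 86]]
cope place hi 30 [[0, -5, -39, 9, -26, 76]]
cope place hi 15 [[-1, 2, -25, 2, -48, 82]]
cope place hi 0 [[-2, 11, -13, 0, -67, 85]]
cope place hi -15 [[-3, 19, -2, -1, -84, 86]]
cope place hi -30 [[-4, 29, 8, -2, -100, 86]]
real	0m40.242s
user	0m40.024s
sys	0m0.191s
```

A 30° tool tilt is not reachable. Tilting the tool 15° at the pick is, because the grip faces are parallel so any pitch works. At the place it then needs +15° for the cheek, which is turned by half, and -15° for the cope. Both are feasible.

```bash
cat > go.py <<'E'
import sys,numpy as np
from scipy.spatial.transform import Rotation as R
from plant import r
# args: x y z tilt yaw
x,y,z,t,yaw=map(float,sys.argv[1:6])
s=r.get_state();C=R.from_euler('xyz',s['eef_rot'],degrees=True)
T=R.from_euler('z',yaw,degrees=True)*R.from_euler('y',-t,degrees=True)*R.from_euler('x',180,degrees=True)
print('d mm',((np.array([x,y,z])-s['tcp_pos'])*1000).round(1),'rotvec',(T*C.inv()).as_rotvec(degrees=True).round(2),'t',s['time_s'],'F',s['contact_force'].round(1),'M',s['moment'].round(2),'w',round(s['gripper_width'],4),'j',s['joints'].round(0))
E
python3 go.py .569 .155 .087 15 14.3
```

```text
d mm [ 16.1   6.6 -77.6] rotvec [-3.61 12.   -0.39] t 2.4 F [-0.8 -0.7 -0.8] M [-0.54  1.49 -0.06] w 0.0874 j [ 28.   2. -58.  62.  -6.  17.]
```

Call:
{"method": "step_arm", "body": {
  "increments": [
    {"tx": 2, "ty": 1, "tz": 0, "ax": -0.6, "ay": 2, "az": 0, "claw": 1},
    {"tx": 2, "ty": 1, "tz": 0, "ax": -0.6, "ay": 2, "az": 0, "claw": 1},
    {"tx": 2, "ty": 1, "tz": 0, "ax": -0.6, "ay": 2, "az": -0.1, "claw": 1},
    {"tx": 2, "ty": 1, "tz": 0, "ax": -0.6, "ay": 2, "az": -0.1, "claw": 1},
    {"tx": 2, "ty": 1, "tz": -10, "ax": -0.6, "ay": 2, "az": -0.1, "claw": 1},
    {"tx": 2, "ty": 1, "tz": -10, "ax": -0.6, "ay": 2, "az": -0.1, "claw": 1},
    {"tx": 0, "ty": 0, "tz": -10, "ax": 0, "ay": 0, "az": 0, "claw": 1},
    {"tx": 0, "ty": 0, "tz": 0, "ax": 0, "ay": 0, "az": 0, "claw": 1}
  ]
}}

```text
time_s: 3.2
tcp_pos: [0.5701, 0.1487, 0.1388]
eef_rot: [179.5, -17.1, 14.2]
contact_force: [-0.5, -0.4, -0.3]
gripper_width: 0.0875
```

```bash
python3 go.py .569 .155 .087 15 14.3; python3 look.py w3; python3 rackfit.py w3 [.5705,.1547,.0855] .018
```

```text
d mm [ -1.1   6.3 -51.8] rotvec [-0.05  2.11  0.27] t 3.2 F [-0.5 -0.4 -0.3] M [-0.32  1.    0.  ] w 0.0875 j [ 38.   9. -39.  16. -27.  54.]
3.25 [0.5704 0.1484 0.1395] [179.49 -17.1   14.17] [ 37.5   9.4 -38.6  15.7 -27.3  53.5] [-0.3 -0.8  0.7] 0.08768599668433205
uphill yaw 13.984444766426153 tilt 30.01202952704604
rim h 0.046261409335826474
rim c -35.4 -30.5 size 106.8 57.7 ang 0.2 5010
rim centre [0.5686 0.1557 0.1049] mid [0.5774 0.1579 0.0894]
```

Call:
{"method": "step_arm", "body": {
  "increments": [
    {"tx": 0, "ty": 4, "tz": -5, "ax": 0, "ay": 0.7, "az": 0.1, "claw": 1},
    {"tx": 0, "ty": 3, "tz": -7, "ax": 0, "ay": 0.7, "az": 0.1, "claw": 1},
    {"tx": 0, "ty": 0, "tz": -10, "ax": 0, "ay": 0.7, "az": 0, "claw": 1},
    {"tx": 0, "ty": 0, "tz": -10, "ax": 0, "ay": 0, "az": 0, "claw": 1},
    {"tx": 0, "ty": 0, "tz": -10, "ax": 0, "ay": 0, "az": 0, "claw": 1},
    {"tx": 0, "ty": 0, "tz": -9, "ax": 0, "ay": 0, "az": 0, "claw": 1},
    {"tx": 0, "ty": 0, "tz": 0, "ax": 0, "ay": 0, "az": 0, "claw": 1}
  ]
}}

```text
time_s: 3.95
tcp_pos: [0.5711, 0.1547, 0.0876]
eef_rot: [180.0, -15.0, 14.2]
contact_force: [0.3, -0.8, -0.3]
gripper_width: 0.0873
```

```bash
python3 go.py .569 .1555 .087 15 14.2
```

```text
d mm [-2.1  0.8 -0.6] rotvec [0.01 0.01 0.03] t 3.95 F [ 0.3 -0.8 -0.3] M [-0.32  0.84 -0.  ] w 0.0873 j [ 37.  15. -40.  15. -23.  54.]
```

Good pose; close with about 35 N.

Call:
{"method": "step_arm", "body": {
  "increments": [
    {"tx": -1, "ty": 0.5, "tz": 0, "ax": 0, "ay": 0, "az": 0, "claw": -0.2},
    {"tx": 0, "ty": 0, "tz": 0, "ax": 0, "ay": 0, "az": 0, "claw": 0.2},
    {"tx": 0, "ty": 0, "tz": 0, "ax": 0, "ay": 0, "az": 0, "claw": -1},
    {"tx": 0, "ty": 0, "tz": 0, "ax": 0, "ay": 0, "az": 0, "claw": -1},
    {"tx": 0, "ty": 0, "tz": 0, "ax": 0, "ay": 0, "az": 0, "claw": -1},
    {"tx": 0, "ty": 0, "tz": 0, "ax": 0, "ay": 0, "az": 0, "claw": -1}
  ],
  "newtons": 35
}}

```text
time_s: 4.55
tcp_pos: [0.5714, 0.1564, 0.0901]
eef_rot: [-179.9, -15.2, 14.2]
contact_force: [-1.6, 0.1, 2.9]
gripper_width: 0.0578
```

```bash
python3 go.py .569 .1555 .087 15 14.2
```

```text
d mm [-2.4 -0.9 -3.1] rotvec [-0.14  0.21  0.01] t 4.55 F [-1.6  0.1  2.9] M [0.07 1.12 0.04] w 0.0578 j [ 37.  14. -40.  15. -23.  53.]
```

Gripped at 57.8 mm. Lift vertically, which also moves it away from the ledge.

Call:
{"method": "step_arm", "body": {
  "increments": [
    {"tx": 0, "ty": 0, "tz": 4, "ax": 0, "ay": 0, "az": 0, "claw": -1},
    {"tx": 0, "ty": 0, "tz": 8, "ax": 0, "ay": 0, "az": 0, "claw": -1},
    {"tx": 0, "ty": 0, "tz": 12, "ax": 0, "ay": 0, "az": 0, "claw": -1},
    {"tx": 0, "ty": 0, "tz": 15, "ax": 0, "ay": 0, "az": 0, "claw": -1},
    {"tx": 0, "ty": 0, "tz": 15, "ax": 0, "ay": 0, "az": 0, "claw": -1},
    {"tx": 0, "ty": 0, "tz": 15, "ax": 0, "ay": 0, "az": 0, "claw": -1},
    {"tx": 0, "ty": 0, "tz": 15, "ax": 0, "ay": 0, "az": 0, "claw": -1},
    {"tx": 0, "ty": 0, "tz": 15, "ax": 0, "ay": 0, "az": 0, "claw": -1},
    {"tx": 0, "ty": 0, "tz": 15, "ax": 0, "ay": 0, "az": 0, "claw": -1},
    {"tx": 0, "ty": 0, "tz": 10, "ax": 0, "ay": 0, "az": 0, "claw": -1},
    {"tx": 0, "ty": 0, "tz": 0, "ax": 0, "ay": 0, "az": 0, "claw": -1}
  ],
  "newtons": 35
}}

```text
time_s: 5.65
tcp_pos: [0.5717, 0.1566, 0.2154]
eef_rot: [-179.9, -15.3, 14.2]
contact_force: [-0.2, -0.8, -2.5]
gripper_width: 0.0576
```

```bash
python3 go.py .529 -.212 .200 0 14.2; python3 look.py w4
```

```text
d mm [ -42.7 -368.6  -15.4] rotvec [-3.87 14.83  0.02] t 5.65 F [-0.2 -0.8 -2.5] M [-0.25  1.02 -0.03] w 0.0576 j [ 38.   6. -28.   9. -42.  60.]
5.7 [0.5711 0.1563 0.2141] [-179.9   -15.23   14.16] [ 37.8   5.8 -28.5   8.9 -42.   60.4] [ 0.2 -0.2 -3.2] 0.05747338805580359
```

View pics/w4.png

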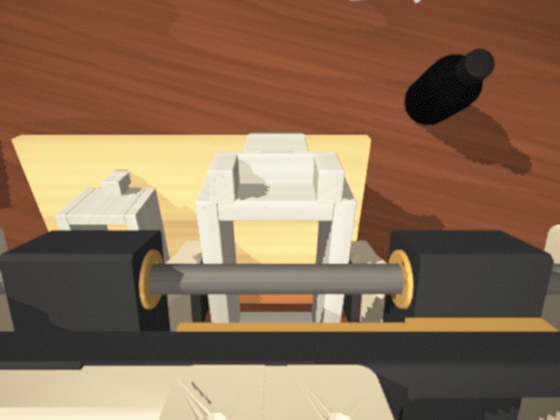

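The cheek is held square, with its wide horns at (275,180) on the far side. I'll check which end of the drag is wide numerically, using the cheek with its known wide end as reference.

Run:
```python
from fit import *
for f in ('top','scene'):
    c=load(f);W=cloud(c).reshape(-1,3);hsv=cv2.cvtColor(c['image'],cv2.COLOR_BGR2HSV).reshape(-1,3)
    k=np.isfinite(W[:,0])&(hsv[:,1]<50)&(hsv[:,2]>110)
    def ends(lab,P,c0,ux,uy,n,):
        e=P-c0;a,b,h=e@ux,e@uy,e@n
        for s in (1,-1):
            q=(abs(h)<.006)&(s*a>.052)&(s*a<.066)&(abs(b)<.04)
            print(f,lab,'+end' if s>0 else '-end','n',q.sum(),'lateral mm',np.sort((b[q]*1000).round(0)).astype(int).tolist())
    y=np.radians(-7.5);ends('drag',W[k],np.array([.529,-.212,.0535]),np.array([np.cos(y),np.sin(y),0]),np.array([-np.sin(y),np.cos(y),0]),np.array([0,0,1.]))
    y=np.radians(14.3);u=np.array([np.cos(y)*.866,np.sin(y)*.866,.5]);v=np.array([-np.sin(y),np.cos(y),0]);n=np.cross(u,v)
    ends('cheek',W[k],np.array([.5702,.1555,.0853])+.018*n,u,v,n)
```

```text
top drag +end n 25 lateral mm [-17, -17, -17, -14, -14, -12, -12, -11, -9, -8, 8, 9, 9, 11, 11, 11, 12, 13, 14, 14, 14, 17, 17, 17, 17]
top drag -end n 20 lateral mm [-23, -22, -22, -20, -19, -19, -17, -16, -16, 14, 16, 17, 17, 17, 19, 19, 19, 19, 22, 22]
top cheek +end n 31 lateral mm [-25, -24, -24, -23, -22, -21, -21, -20, -20, -19, -18, -18, -17, -16, 14, 14, 14, 14, 15, 16, 17, 17, 17, 18, 18, 19, 20, 20, 20, 21, 21]
top cheek -end n 19 lateral mm [-18, -18, -17, -16, -15, -14, -13, -12, -12, -10, 9, 9, 10, 11, 12, 13, 14, 15, 16]
scene drag +end n 33 lateral mm [-17, -15, -15, -15, -15, -13, -13, -13, -12, -12, -11, -10, -10, -9, -8, -8, 9, 10, 10, 10, 11, 12, 12, 13, 14, 14, 15, 15, 17, 17, 17, 17, 17]
scene drag -end n 22 lateral mm [-22, -22, -19, -19, -19, -17, -17, -15, -15, 15, 17, 18, 18, 18, 19, 20, 21, 21, 22, 23, 23, 23]
scene cheek +end n 36 lateral mm [-24, -24, -23, -23, -22, -22, -22, -22, -22, -21, -20, -18, -17, -17, -16, -15, -15, 14, 14, 14, 15, 15, 15, 16, 16, 17, 18, 19, 19, 20, 20, 20, 21, 22, 23, 23]
scene cheek -end n 14 lateral mm [-18, -17, -16, -14, -11, -10, 10, 10, 11, 12, 13, 16, 17, 18]
```

The drag's narrow notch is clearly at its far (+x world) end and the wide one faces the robot, so drag +x yaw is about 172.5°. The cheek must turn from 14.2° to -187.5°. I'll untilt, turn and travel.

Call:
{"method": "step_arm", "body": {
  "increments": [
    {"tx": 0, "ty": 0, "tz": 0, "ax": -1.93, "ay": 7.4, "az": 0, "claw": -1},
    {"tx": 0, "ty": 0, "tz": 0, "ax": -1.93, "ay": 7.4, "az": 0, "claw": -1},
    {"tx": -2, "ty": -8, "tz": 0, "ax": 0, "ay": 0, "az": -4, "claw": -1},
    {"tx": -2, "ty": -16, "tz": 0, "ax": 0, "ay": 0, "az": -8, "claw": -1},
    {"tx": -2, "ty": -16, "tz": 0, "ax": 0, "ay": 0, "az": -8, "claw": -1},
    {"tx": -2, "ty": -16, "tz": 0, "ax": 0, "ay": 0, "az": -8, "claw": -1},
    {"tx": -2, "ty": -16, "tz": 0, "ax": 0, "ay": 0, "az": -8, "claw": -1},
    {"tx": -2, "ty": -16, "tz": 0, "ax": 0, "ay": 0, "az": -8, "claw": -1},
    {"tx": -2, "ty": -16, "tz": 0, "ax": 0, "ay": 0, "az": -8, "claw": -1},
    {"tx": -2, "ty": -16, "tz": 0, "ax": 0, "ay": 0, "az": -8, "claw": -1},
    {"tx": -2, "ty": -16, "tz": 0, "ax": 0, "ay": 0, "az": -8, "claw": -1},
    {"tx": -2, "ty": -16, "tz": 0, "ax": 0, "ay": 0, "az": -8, "claw": -1}
  ]
}}

```text
time_s: 6.9
tcp_pos: [0.5504, 0.0035, 0.2124]
eef_rot: [179.8, 0.1, -62.2]
contact_force: [-0.3, -0.4, -1.3]
gripper_width: 0.0582
```

Call:
{"method": "step_arm", "body": {
  "increments": [
    {"tx": -2, "ty": -16, "tz": 0, "ax": 0, "ay": 0, "az": -8, "claw": -1},
    {"tx": -2, "ty": -16, "tz": 0, "ax": 0, "ay": 0, "az": -8, "claw": -1},
    {"tx": -2, "ty": -16, "tz": 0, "ax": 0, "ay": 0, "az": -8, "claw": -1},
    {"tx": -2, "ty": -16, "tz": 0, "ax": 0, "ay": 0, "az": -8, "claw": -1},
    {"tx": -2, "ty": -16, "tz": 0, "ax": 0, "ay": 0, "az": -8, "claw": -1},
    {"tx": -2, "ty": -16, "tz": 0, "ax": 0, "ay": 0, "az": -8, "claw": -1},
    {"tx": -2, "ty": -16, "tz": 0, "ax": 0, "ay": 0, "az": -8, "claw": -1},
    {"tx": -2, "ty": -16, "tz": 0, "ax": 0, "ay": 0, "az": -8, "claw": -1},
    {"tx": -2, "ty": -16, "tz": 0, "ax": 0, "ay": 0, "az": -8, "claw": -1},
    {"tx": -2, "ty": -16, "tz": 0, "ax": 0, "ay": 0, "az": -8, "claw": -1},
    {"tx": -2, "ty": -16, "tz": 0, "ax": 0, "ay": 0, "az": -8, "claw": -1},
    {"tx": 0, "ty": -16, "tz": 0, "ax": 0, "ay": 0, "az": -8, "claw": -1}
  ]
}}

```text
time_s: 8.1
tcp_pos: [0.5284, -0.1883, 0.2124]
eef_rot: [179.9, 0.0, -158.2]
contact_force: [-0.6, -0.2, -2.0]
gripper_width: 0.0576
```

```bash
python3 go.py .529 -.212 .160 0 -187.5;python3 go.py .529 -.212 .160 -15 -187.5
```

```text
d mm [  0.6 -23.7 -52.4] rotvec [ -0.12   0.   -29.34] t 8.1 F [-0.6 -0.2 -2. ] M [ 0.07 -0.22  0.  ] w 0.0576 j [  0.  11. -17.  -0. -62. -68.]
d mm [  0.6 -23.7 -52.4] rotvec [  1.78 -15.04 -29.19] t 8.1 F [-0.6 -0.2 -2. ] M [ 0.07 -0.22  0.  ] w 0.0576 j [  0.  11. -17.  -0. -62. -68.]
```

Call:
{"method": "step_arm", "body": {
  "increments": [
    {"tx": 0, "ty": -6, "tz": -6, "ax": 0, "ay": 0, "az": -7.3, "claw": -1},
    {"tx": 0, "ty": -6, "tz": -6, "ax": 0, "ay": 0, "az": -7.3, "claw": -1},
    {"tx": 0, "ty": -6, "tz": -6, "ax": 0, "ay": 0, "az": -7.3, "claw": -1},
    {"tx": 0, "ty": -6, "tz": -6, "ax": 0, "ay": 0, "az": -7.3, "claw": -1},
    {"tx": 0, "ty": 0, "tz": -6, "ax": -0.65, "ay": -5, "az": 0, "claw": -1},
    {"tx": 0, "ty": 0, "tz": -6, "ax": -0.65, "ay": -5, "az": 0, "claw": -1},
    {"tx": 0, "ty": 0, "tz": -6, "ax": -0.65, "ay": -5, "az": 0, "claw": -1},
    {"tx": 0, "ty": 0, "tz": 0, "ax": 0, "ay": 0, "az": 0, "claw": -1},
    {"tx": 0, "ty": 0, "tz": 0, "ax": 0, "ay": 0, "az": 0, "claw": -1}
  ]
}}

```text
time_s: 9.0
tcp_pos: [0.5282, -0.2118, 0.1711]
eef_rot: [-179.9, 15.1, 173.0]
contact_force: [0.6, 0.4, -2.4]
gripper_width: 0.0579
```

```bash
python3 go.py .529 -.212 .160 -15 -187.5; python3 look.py w5
python3 - <<'E'
from h import *
cap('top','t5');s=cap('scene','s5')
w=load('w5');W=cloud(w);print(W[100::40,280].round(3).tolist())
a=cv2.resize(s['image'][150:290,180:320],(420,420),interpolation=cv2.INTER_CUBIC)
o=np.zeros((420,980,3),np.uint8);o[:,:560]=w['image'];o[:,560:]=a;cv2.imwrite('pics/v5.png',cv2.resize(o,(798,342)))
E
```

```text
d mm [  0.8  -0.2 -11.1] rotvec [ 0.08  0.09 -0.5 ] t 9.0 F [ 0.6  0.4 -2.4] M [0.12 0.77 0.05] w 0.0579 j [ -1.   7. -31.   3. -37. -98.]
9.05 [ 0.5293 -0.2118  0.1716] [-179.93   15.16  173.02] [ -1.1   6.6 -31.4   2.7 -37.  -97.8] [ 0.8  0.1 -2.5] 0.057874452462910245
[[0.478, -0.203, 0.037], [0.471, -0.203, 0.152], [0.482, -0.205, 0.17], [0.572, -0.214, 0.053], [0.657, -0.224, -0.002], [0.717, -0.231, -0.001], [0.482, -0.205, 0.244], [0.479, -0.205, 0.254]]
```

View pics/v5.png

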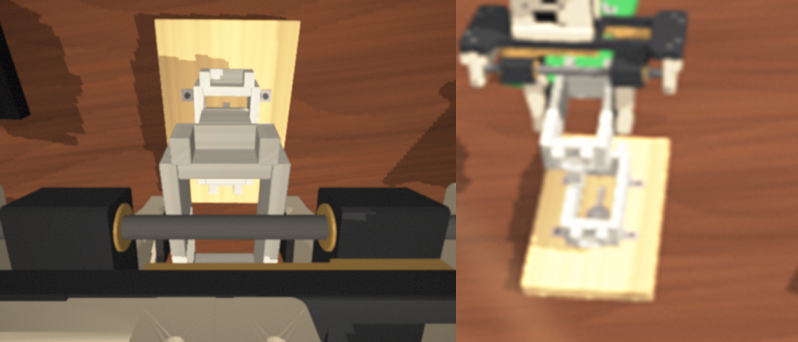

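The wrist view shows the cheek's wide horns (225,150) lined up above the drag's wide notch (225,85). I'll measure the cheek relative to the drag in this same wrist view.

```bash
cat > rel.py <<'E'
import sys
from fit import *
# file, zlo,zhi for upper frame rim ; lower rim z lo,hi
c=load(sys.argv[1]);W=cloud(c).reshape(-1,3);hsv=cv2.cvtColor(c['image'],cv2.COLOR_BGR2HSV).reshape(-1,3)
yaw=np.radians(float(sys.argv[6]) if len(sys.argv)>6 else 172.5);A=np.array([np.cos(yaw),np.sin(yaw),0]);B=np.array([-np.sin(yaw),np.cos(yaw),0]);O=np.array([.529,-.212,0])
k=np.isfinite(W[:,0])&(hsv[:,1]<60);W=W[k]-O;a=W@A;b=W@B;z=W[:,2]
for nm,lo,hi in (('upper',*map(float,sys.argv[2:4])),('lower',*map(float,sys.argv[4:6]))):
    q=(z>lo)&(z<hi)&(abs(b)<.0325)&(a>-.02)&(a<.075)
    p=np.c_[a,b,z][q]
    cc,n=plane(p,.0012);on=abs((p-cc)@n)<.002
    m=p[on];
    print(nm,'n',on.sum(),'plane c',(cc*1000).round(1),'slope a,b deg',np.degrees(-n[:2]/n[2]).round(2))
    hm=m[m[:,0]>.053]; wl=m[(m[:,0]<.045)]
    if len(hm)>20:
        print('  a max',np.percentile(m[:,0],99.5).round(4),'horn b',np.percentile(hm[:,1],[.5,99.5]).round(4))
    if len(wl)>20:
        # side wall edges: fit line of outer b edge per a-bin
        bins=np.arange(-.02,.045,.005);L=[];H=[];X=[]
        for s in bins:
            w=wl[(wl[:,0]>=s)&(wl[:,0]<s+.005)]
            if len(w)>8 and np.ptp(w[:,1])>.04: L.append(w[:,1].min());H.append(w[:,1].max());X.append(s+.0025)
        if len(X)>2: print('  side mids',(np.mean(L)*1000).round(1),(np.mean(H)*1000).round(1),'yaw err',np.degrees(np.polyfit(X,(np.array(L)+H)/2,1)[0]).round(2))
E
python3 rel.py w5 .165 .215 .048 .060; for f in t5 s5; do echo $f; python3 rel.py $f .17 .215 .048 .06;done
```

```text
upper n 7919 plane c [ 34.7   0.9 184.8] slope a,b deg [-0.38  0.23]
  a max 0.0585 horn b [-0.0225  0.0239]
  side mids -28.4 29.3 yaw err 0.22
lower n 2063 plane c [44.8 -1.7 53.2] slope a,b deg [-0.25  0.13]
  a max 0.0629 horn b [-0.024   0.0223]
  side mids -29.5 27.8 yaw err 0.14
t5
s5
upper n 114 plane c [ 11.    8.9 185.7] slope a,b deg [-0.19  0.9 ]
  side mids -27.1 29.7 yaw err 4.85
lower n 101 plane c [ 20.2 -14.3  52.9] slope a,b deg [-0.55 -0.01]Traceback (most recent call last):
  File "rel.py", line 10, in <module>
    cc,n=plane(p,.0012);on=abs((p-cc)@n)<.002
         ~~~~~^^^^^^^^^
  File "fit.py", line 10, in plane
    q=p[rng.choice(len(p),3,False)];n=np.cross(q[1]-q[0],q[2]-q[0]);n/=np.linalg.norm(n)+1e-12
        ~~~~~~~~~~^^^^^^^^^^^^^^^^
  File "numpy/random/_generator.pyx", line 920, in numpy.random._generator.Generator.choice
ValueError: Cannot take a larger sample than population when replace is False
```

The cheek is level to within 0.2° and in yaw to 0.1°. It needs +4.4 mm along a and -1.5 mm along b, which is world (-4.2, +2.1), and 95.6 mm down to seat. I'll come down 78 mm and look again.

Call:
{"method": "step_arm", "body": {
  "increments": [
    {"tx": -2, "ty": 1, "tz": -8, "ax": 0, "ay": 0, "az": 0, "claw": -1},
    {"tx": -2.2, "ty": 1.1, "tz": -14, "ax": 0, "ay": 0, "az": 0, "claw": -1},
    {"tx": 0, "ty": 0, "tz": -14, "ax": 0, "ay": 0, "az": 0, "claw": -1},
    {"tx": 0, "ty": 0, "tz": -14, "ax": 0, "ay": 0, "az": 0, "claw": -1},
    {"tx": 0, "ty": 0, "tz": -14, "ax": 0, "ay": 0, "az": 0, "claw": -1},
    {"tx": 0, "ty": 0, "tz": -10, "ax": 0, "ay": 0, "az": 0, "claw": -1},
    {"tx": 0, "ty": 0, "tz": -4, "ax": 0, "ay": 0, "az": 0, "claw": -1},
    {"tx": 0, "ty": 0, "tz": 0, "ax": 0, "ay": 0, "az": 0, "claw": -1},
    {"tx": 0, "ty": 0, "tz": 0, "ax": 0, "ay": 0, "az": 0, "claw": -1}
  ]
}}

```text
time_s: 10.05
tcp_pos: [0.5254, -0.2097, 0.094]
eef_rot: [-179.9, 15.3, 173.0]
contact_force: [-0.3, 0.0, -3.4]
gripper_width: 0.0577
```

```bash
python3 go.py .525 -.210 .0760 -15 -187; python3 look.py w6; python3 rel.py w6 .09 .125 .048 .060
```

```text
d mm [ -0.4  -0.3 -18. ] rotvec [ 0.08  0.25 -0.  ] t 10.05 F [-0.3  0.  -3.4] M [ 0.18  0.93 -0.01] w 0.0577 j [ -1.  12. -38.   4. -25. -99.]
10.1 [ 0.5255 -0.2097  0.0942] [-179.95   15.29  173.01] [ -0.9  12.1 -37.9   4.  -24.9 -99.5] [-0.  -0.5 -3.1] 0.057608986672848646
upper n 7870 plane c [ 37.9  -1.  107.7] slope a,b deg [-0.59  0.14]
  a max 0.0617 horn b [-0.0242  0.0223]
  side mids -30.1 27.7 yaw err 0.38
lower n 1565 plane c [38.3 -1.7 53.2] slope a,b deg [-0.09  0.04]
  a max 0.063 horn b [-0.0241  0.0224]
  side mids -25.3 22.6 yaw err 0.07
```

Aligned within about 1 mm. I'll apply a small correction and lower gently.

Call:
{"method": "step_arm", "body": {
  "increments": [
    {"tx": -1, "ty": 0, "tz": -3, "ax": 0, "ay": 0.4, "az": -0.3, "claw": -1},
    {"tx": 0, "ty": 0, "tz": -3, "ax": 0, "ay": 0, "az": 0, "claw": -1},
    {"tx": 0, "ty": 0, "tz": -2, "ax": 0, "ay": 0, "az": 0, "claw": -1},
    {"tx": 0, "ty": 0, "tz": -2, "ax": 0, "ay": 0, "az": 0, "claw": -1},
    {"tx": 0, "ty": 0, "tz": -2, "ax": 0, "ay": 0, "az": 0, "claw": -1},
    {"tx": 0, "ty": 0, "tz": -2, "ax": 0, "ay": 0, "az": 0, "claw": -1},
    {"tx": 0, "ty": 0, "tz": 0, "ax": 0, "ay": 0, "az": 0, "claw": -1}
  ]
}}

```text
time_s: 10.8
tcp_pos: [0.5237, -0.2097, 0.0792]
eef_rot: [-179.9, 14.8, 172.7]
contact_force: [-0.5, 0.0, -2.5]
gripper_width: 0.0578
```

```bash
python3 go.py .525 -.210 .0760 -15 -187; python3 look.py w7; python3 rel.py w7 .08 .115 .050 .060
```

```text
d mm [ 1.3 -0.3 -3.2] rotvec [ 0.07 -0.21  0.31] t 10.8 F [-0.5  0.  -2.5] M [0.17 0.95 0.01] w 0.0578 j [  -1.   13.  -39.    4.  -23. -100.]
10.85 [ 0.5238 -0.2097  0.0794] [-179.9    14.81  172.72] [  -0.8   13.4  -38.8    4.5  -23.1 -100.4] [-0.1 -0.9 -2.8] 0.0576721687252606
upper n 7894 plane c [39.6 -1.1 93.2] slope a,b deg [-0.13  0.17]
  a max 0.0632 horn b [-0.0243  0.0221]
  side mids -30.0 27.7 yaw err 0.24
lower n 985 plane c [49.9 -1.9 53. ] slope a,b deg [0.21 0.17]
  a max 0.0634 horn b [-0.024   0.0224]
  side mids -22.7 20.6 yaw err -0.14
```

The lugs are about 6 mm into the notches with no contact force. Lower the last 4 mm.

Call:
{"method": "step_arm", "body": {
  "increments": [
    {"tx": 0, "ty": 0, "tz": -1.5, "ax": 0, "ay": 0, "az": 0, "claw": -1},
    {"tx": 0, "ty": 0, "tz": -1.5, "ax": 0, "ay": 0, "az": 0, "claw": -1},
    {"tx": 0, "ty": 0, "tz": -1, "ax": 0, "ay": 0, "az": 0, "claw": -1},
    {"tx": 0, "ty": 0, "tz": -0.5, "ax": 0, "ay": 0, "az": 0, "claw": -1},
    {"tx": 0, "ty": 0, "tz": 0, "ax": 0, "ay": 0, "az": 0, "claw": -1}
  ]
}}

```text
time_s: 11.35
tcp_pos: [0.5239, -0.2097, 0.0752]
eef_rot: [-179.9, 14.8, 172.7]
contact_force: [-0.8, 1.0, 0.7]
gripper_width: 0.0577
```

```bash
python3 go.py .525 -.210 .0760 -15 -187; python3 look.py w8; python3 rel.py w8 .08 .115 .050 .060
```

```text
d mm [ 1.1 -0.3  0.8] rotvec [ 0.08 -0.17  0.31] t 11.35 F [-0.8  1.   0.7] M [0.42 1.15 0.11] w 0.0577 j [  -1.   14.  -39.    5.  -22. -101.]
11.4 [ 0.5239 -0.2097  0.0753] [-179.9    14.84  172.72] [  -0.8   13.8  -39.1    4.6  -22.4 -100.5] [-1.5  0.6  1.7] 0.058063978721505295
upper n 7877 plane c [39.4 -1.1 89.2] slope a,b deg [-0.12  0.23]
  a max 0.0631 horn b [-0.0245  0.0221]
  side mids -29.9 27.7 yaw err 0.08
lower n 828 plane c [56.1 -1.1 53.3] slope a,b deg [-2.94  0.06]
  a max 0.0632 horn b [-0.024   0.0222]
  side mids -22.2 20.0 yaw err -0.13
```

Rim at 89.2 mm and contact force up 4 N, so it is seated. Press 0.5 mm, open gradually and retreat upward.

Call:
{"method": "step_arm", "body": {
  "increments": [
    {"tx": 0, "ty": 0, "tz": -0.5, "ax": 0, "ay": 0, "az": 0, "claw": -1},
    {"tx": 0, "ty": 0, "tz": 0, "ax": 0, "ay": 0, "az": 0, "claw": 0.4},
    {"tx": 0, "ty": 0, "tz": 0, "ax": 0, "ay": 0, "az": 0, "claw": 0.6},
    {"tx": 0, "ty": 0, "tz": 0, "ax": 0, "ay": 0, "az": 0, "claw": 1},
    {"tx": 0, "ty": 0, "tz": 0, "ax": 0, "ay": 0, "az": 0, "claw": 1},
    {"tx": 0, "ty": 0, "tz": 0, "ax": 0, "ay": 0, "az": 0, "claw": 1},
    {"tx": 0, "ty": 0, "tz": 0, "ax": 0, "ay": 0, "az": 0, "claw": 1}
  ]
}}

```text
time_s: 12.1
tcp_pos: [0.524, -0.2097, 0.0746]
eef_rot: [-179.9, 14.8, 172.7]
contact_force: [0.2, -0.6, -0.1]
gripper_width: 0.087
```

Call:
{"method": "step_arm", "body": {
  "increments": [
    {"tx": 0, "ty": 0, "tz": 6, "ax": 0, "ay": 0, "az": 0, "claw": 1},
    {"tx": 0, "ty": 0, "tz": 12, "ax": 0, "ay": 0, "az": 0, "claw": 1},
    {"tx": 0, "ty": 0, "tz": 25, "ax": 0, "ay": 0, "az": 0, "claw": 1},
    {"tx": 0, "ty": 0, "tz": 35, "ax": 0, "ay": 0, "az": 0, "claw": 1},
    {"tx": 0, "ty": 0, "tz": 40, "ax": 0, "ay": 0, "az": 0, "claw": 1},
    {"tx": 0, "ty": 0, "tz": 20, "ax": 0.65, "ay": 5, "az": 0, "claw": 1},
    {"tx": 0, "ty": 0, "tz": 0, "ax": 0.65, "ay": 5, "az": 0, "claw": 1},
    {"tx": 0, "ty": 0, "tz": 0, "ax": 0.65, "ay": 5, "az": 0, "claw": 1},
    {"tx": 0, "ty": 0, "tz": 0, "ax": 0, "ay": 0, "az": 0, "claw": 1}
  ]
}}

```text
time_s: 13.0
tcp_pos: [0.5256, -0.2098, 0.2127]
eef_rot: [-179.9, -0.4, 172.7]
contact_force: [-0.6, -0.5, -0.5]
gripper_width: 0.0879
```

```bash
python3 go.py .537 .279 .21 0 14.2; python3 look.py w9; python3 rel.py w9 .08 .115 .050 .060
python3 - <<'E'
from h import *
s=cap('scene','s9');a=cv2.resize(s['image'][180:290,190:290],(500,550),interpolation=cv2.INTER_CUBIC);cv2.imwrite('pics/s9.png',a)
E
```

```text
d mm [ 11.4 488.8  -2.7] rotvec [-5.8000e-01 -1.4000e-01 -1.5853e+02] t 13.0 F [-0.6 -0.5 -0.5] M [ 0.08 -0.23  0.01] w 0.0879 j [ -2.  12. -16.   0. -63. -95.]
13.05 [ 0.5248 -0.2097  0.2123] [-179.94   -0.32  172.7 ] [ -1.9  11.8 -16.    0.  -62.5 -95.4] [-1.1  0.6 -0.2] 0.08727395570508797
upper n 2527 plane c [28.7 -1.  89.2] slope a,b deg [-0.05  0.06]
  a max 0.0625 horn b [-0.0241  0.0222]
  side mids -29.6 27.7 yaw err 0.27
lower n 71 plane c [ 10.4 -21.8  54.8] slope a,b deg [    5.19 -1528.37]
```

View pics/s9.png

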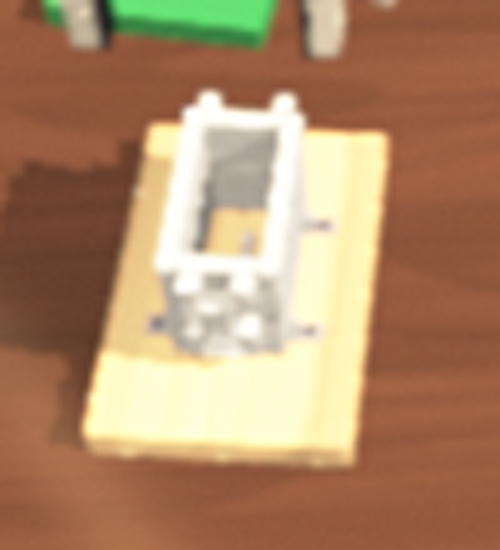

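The cheek is seated: rim 89.2 mm, level to 0.1°, flush on the drag in the scene view. Now the cope. The tool stays in this half-turn (yaw about -166° at the pick and -187.5° at the place), so the turn is only 22°.

Call:
{"method": "step_arm", "body": {
  "increments": [
    {"tx": 1, "ty": 20, "tz": 0, "ax": 0, "ay": 0, "az": 5, "claw": 1},
    {"tx": 1, "ty": 39, "tz": 0, "ax": 0, "ay": 0, "az": 5.3, "claw": 1},
    {"tx": 1, "ty": 39, "tz": 0, "ax": 0, "ay": 0, "az": 5.3, "claw": 1},
    {"tx": 1, "ty": 39, "tz": 0, "ax": 0, "ay": 0, "az": 5.3, "claw": 1},
    {"tx": 1, "ty": 39, "tz": 0, "ax": 0, "ay": 0, "az": 0, "claw": 1},
    {"tx": 1, "ty": 39, "tz": 0, "ax": 0, "ay": 0, "az": 0, "claw": 1},
    {"tx": 1, "ty": 39, "tz": 0, "ax": 0, "ay": 0, "az": 0, "claw": 1},
    {"tx": 1, "ty": 39, "tz": 0, "ax": 0, "ay": 0, "az": 0, "claw": 1},
    {"tx": 1, "ty": 39, "tz": 0, "ax": 0, "ay": 0, "az": 0, "claw": 1},
    {"tx": 1, "ty": 39, "tz": 0, "ax": 0, "ay": 0, "az": 0, "claw": 1},
    {"tx": 1, "ty": 39, "tz": 0, "ax": 0, "ay": 0, "az": 0, "claw": 1},
    {"tx": 1, "ty": 39, "tz": 0, "ax": 0, "ay": 0, "az": 0, "claw": 1}
  ]
}}

```text
time_s: 14.3
tcp_pos: [0.5351, 0.2405, 0.2131]
eef_rot: [-180.0, -0.2, -166.4]
contact_force: [0.7, 0.5, -0.3]
gripper_width: 0.0877
```

Call:
{"method": "step_arm", "body": {
  "increments": [
    {"tx": 0, "ty": 20, "tz": 0, "ax": 0.9, "ay": -3.7, "az": 0, "claw": 1},
    {"tx": 0, "ty": 20, "tz": 0, "ax": 0.9, "ay": -3.6, "az": 0, "claw": 1},
    {"tx": 0, "ty": 0, "tz": 0, "ax": 0.9, "ay": -3.6, "az": 0, "claw": 1},
    {"tx": 0, "ty": 0, "tz": 0, "ax": 0.9, "ay": -3.6, "az": 0, "claw": 1},
    {"tx": 0, "ty": 0, "tz": 0, "ax": 0, "ay": 0, "az": 0, "claw": 1}
  ]
}}

```text
time_s: 14.8
tcp_pos: [0.5335, 0.2778, 0.2122]
eef_rot: [180.0, 14.7, -166.3]
contact_force: [0.4, -0.7, -0.3]
gripper_width: 0.0874
```

```bash
python3 go.py .537 .2793 .19 -15 -165.8; python3 look.py w10; python3 rackfit.py w10 [.5365,.2795,.09] .023
```

```text
d mm [  3.5   1.5 -22.2] rotvec [ 0.06 -0.31  0.51] t 14.8 F [ 0.4 -0.7 -0.3] M [-0.21  0.7  -0.03] w 0.0874 j [  51.    7.  -28.   13.  -43. -136.]
14.85 [0.5344 0.2783 0.2128] [ 179.97   14.63 -166.32] [  51.2    7.4  -28.2   12.9  -43.4 -136.1] [ 0.  -0.3 -0. ] 0.08776021584989686
uphill yaw 13.943722693821318 tilt 29.960725582479157
rim h 0.05649049188933442
rim c -4.0 64.8 size 100.1 57.6 ang 0.2 4984
rim centre [0.5241 0.2777 0.1091] mid [0.5352 0.2805 0.0892]
```

The cope measurement agrees across views: mid at about (536, 280, 90). Descend.

Call:
{"method": "step_arm", "body": {
  "increments": [
    {"tx": 1, "ty": 1, "tz": -10, "ax": 0, "ay": -0.3, "az": 0.4, "claw": 1},
    {"tx": 1, "ty": 1, "tz": -15, "ax": 0, "ay": 0, "az": 0, "claw": 1},
    {"tx": 0, "ty": 0, "tz": -18, "ax": 0, "ay": 0, "az": 0, "claw": 1},
    {"tx": 0, "ty": 0, "tz": -18, "ax": 0, "ay": 0, "az": 0, "claw": 1},
    {"tx": 0, "ty": 0, "tz": -18, "ax": 0, "ay": 0, "az": 0, "claw": 1},
    {"tx": 0, "ty": 0, "tz": -15, "ax": 0, "ay": 0, "az": 0, "claw": 1},
    {"tx": 0, "ty": 0, "tz": -15, "ax": 0, "ay": 0, "az": 0, "claw": 1},
    {"tx": 0, "ty": 0, "tz": -10, "ax": 0, "ay": 0, "az": 0, "claw": 1},
    {"tx": 0, "ty": 0, "tz": -2, "ax": 0, "ay": 0, "az": 0, "claw": 1},
    {"tx": 0, "ty": 0, "tz": 0, "ax": 0, "ay": 0, "az": 0, "claw": 1}
  ]
}}

```text
time_s: 15.85
tcp_pos: [0.5383, 0.2812, 0.0917]
eef_rot: [-179.9, 14.9, -166.0]
contact_force: [-0.5, 1.0, 0.3]
gripper_width: 0.0876
```

```bash
python3 go.py .536 .280 .091 -15 -165.9
```

```text
d mm [-2.3 -1.2 -0.7] rotvec [ 0.09 -0.05  0.12] t 15.85 F [-0.5  1.   0.3] M [-0.15  0.62 -0.01] w 0.0876 j [  50.   16.  -39.   22.  -24. -145.]
```

Call:
{"method": "step_arm", "body": {
  "increments": [
    {"tx": -2, "ty": -1, "tz": 0, "ax": 0, "ay": 0, "az": 0, "claw": 0.4},
    {"tx": 0, "ty": 0, "tz": 0, "ax": 0, "ay": 0, "az": 0, "claw": 0.2},
    {"tx": 0, "ty": 0, "tz": 0, "ax": 0, "ay": 0, "az": 0, "claw": -1},
    {"tx": 0, "ty": 0, "tz": 0, "ax": 0, "ay": 0, "az": 0, "claw": -1},
    {"tx": 0, "ty": 0, "tz": 0, "ax": 0, "ay": 0, "az": 0, "claw": -1},
    {"tx": 0, "ty": 0, "tz": 0, "ax": 0, "ay": 0, "az": 0, "claw": -1}
  ],
  "newtons": 40
}}

```text
time_s: 16.45
tcp_pos: [0.5361, 0.2808, 0.0921]
eef_rot: [-180.0, 15.0, -166.0]
contact_force: [-2.7, 0.9, 3.9]
gripper_width: 0.0579
```

Call:
{"method": "step_arm", "body": {
  "increments": [
    {"tx": 0, "ty": 0, "tz": 4, "ax": 0, "ay": 0, "az": 0, "claw": -1},
    {"tx": 0, "ty": 0, "tz": 8, "ax": 0, "ay": 0, "az": 0, "claw": -1},
    {"tx": 0, "ty": 0, "tz": 12, "ax": 0, "ay": 0, "az": 0, "claw": -1},
    {"tx": 0, "ty": 0, "tz": 15, "ax": 0, "ay": 0, "az": 0, "claw": -1},
    {"tx": 0, "ty": 0, "tz": 15, "ax": 0, "ay": 0, "az": 0, "claw": -1},
    {"tx": 0, "ty": 0, "tz": 18, "ax": 0, "ay": 0, "az": 0, "claw": -1},
    {"tx": 0, "ty": 0, "tz": 18, "ax": 0, "ay": 0, "az": 0, "claw": -1},
    {"tx": 0, "ty": 0, "tz": 18, "ax": 0, "ay": 0, "az": 0, "claw": -1},
    {"tx": 0, "ty": 0, "tz": 18, "ax": 0, "ay": 0, "az": 0, "claw": -1},
    {"tx": 0, "ty": 0, "tz": 15, "ax": 0, "ay": 0, "az": 0, "claw": -1},
    {"tx": 0, "ty": 0, "tz": 8, "ax": 0, "ay": 0, "az": 0, "claw": -1},
    {"tx": 0, "ty": 0, "tz": 0, "ax": 0, "ay": 0, "az": 0, "claw": -1}
  ]
}}

```text
time_s: 17.65
tcp_pos: [0.536, 0.2805, 0.2417]
eef_rot: [180.0, 15.0, -166.0]
contact_force: [0.3, 1.2, -3.5]
gripper_width: 0.0579
```

```bash
python3 go.py .525 -.210 .24 0 -187.3;python3 go.py .525 -.210 .24 15 -187.3
```

```text
d mm [ -11.  -490.5   -1.7] rotvec [ -0.9   15.06 -21.18] t 17.65 F [ 0.3  1.2 -3.5] M [-0.21  0.89  0.02] w 0.0579 j [  51.    6.  -26.   12.  -47. -135.]
d mm [ -11.  -490.5   -1.7] rotvec [ -1.78  30.12 -20.81] t 17.65 F [ 0.3  1.2 -3.5] M [-0.21  0.89  0.02] w 0.0579 j [  51.    6.  -26.   12.  -47. -135.]
```

Cope lifted. Carry it over, untilting first.

Call:
{"method": "step_arm", "body": {
  "increments": [
    {"tx": -1, "ty": -15, "tz": 0, "ax": -1.2, "ay": 4.85, "az": 0, "claw": -1},
    {"tx": -1, "ty": -30, "tz": 0, "ax": -1.2, "ay": 4.85, "az": 0, "claw": -1},
    {"tx": -1, "ty": -40, "tz": 0, "ax": -1.2, "ay": 4.85, "az": 0, "claw": -1},
    {"tx": -1, "ty": -40, "tz": 0, "ax": 0, "ay": 0, "az": -5.3, "claw": -1},
    {"tx": -1, "ty": -40, "tz": 0, "ax": 0, "ay": 0, "az": -5.3, "claw": -1},
    {"tx": -1, "ty": -40, "tz": 0, "ax": 0, "ay": 0, "az": -5.3, "claw": -1},
    {"tx": -1, "ty": -40, "tz": 0, "ax": 0, "ay": 0, "az": -5.3, "claw": -1},
    {"tx": -1, "ty": -40, "tz": 0, "ax": 0, "ay": 0, "az": 0, "claw": -1},
    {"tx": -1, "ty": -40, "tz": 0, "ax": 0, "ay": 0, "az": 0, "claw": -1},
    {"tx": -1, "ty": -40, "tz": 0, "ax": 0, "ay": 0, "az": 0, "claw": -1},
    {"tx": -1, "ty": -40, "tz": 0, "ax": 0, "ay": 0, "az": 0, "claw": -1},
    {"tx": 0, "ty": -40, "tz": 0, "ax": 0, "ay": 0, "az": 0, "claw": -1}
  ]
}}

```text
time_s: 18.85
tcp_pos: [0.5241, -0.1662, 0.2396]
eef_rot: [-180.0, -0.1, 172.8]
contact_force: [1.7, 0.3, -2.7]
gripper_width: 0.0579
```

Call:
{"method": "step_arm", "body": {
  "increments": [
    {"tx": 0, "ty": -30, "tz": 0, "ax": 0.6, "ay": 5, "az": 0, "claw": -1},
    {"tx": 0, "ty": -15, "tz": 0, "ax": 0.6, "ay": 5, "az": 0, "claw": -1},
    {"tx": 0, "ty": 0, "tz": 0, "ax": 0.7, "ay": 5, "az": 0, "claw": -1},
    {"tx": 0, "ty": 0, "tz": 0, "ax": 0, "ay": 0, "az": 0, "claw": -1},
    {"tx": 0, "ty": 0, "tz": 0, "ax": 0, "ay": 0, "az": 0, "claw": -1}
  ]
}}

```text
time_s: 19.35
tcp_pos: [0.525, -0.2097, 0.2387]
eef_rot: [180.0, -15.3, 172.8]
contact_force: [-0.9, -0.6, -2.1]
gripper_width: 0.0581
```

```bash
python3 go.py .525 -.210 .22 15 -187.3; python3 look.py w11; python3 rel.py w11 .24 .28 .084 .095
```

```text
d mm [  0.   -0.3 -18.7] rotvec [-0.03 -0.27 -0.09] t 19.35 F [-0.9 -0.6 -2.1] M [-0.11 -1.36  0.06] w 0.0581 j [ -3.  20.  -3.  -1. -83. -94.]
19.4 [ 0.5248 -0.2095  0.2395] [-180.    -15.19  172.82] [ -2.7  19.5  -2.9  -1.2 -82.8 -94.2] [ 0.8 -0.2 -2.6] 0.057708343356772565
upper n 7803 plane c [ 32.4  -0.9 259.1] slope a,b deg [0.24 0.07]
  a max 0.0554 horn b [-0.0297  0.0275]
  side mids -30.2 27.9 yaw err -0.13
lower n 1469 plane c [31.8 -0.6 89.3] slope a,b deg [-0.2   0.11]
  a max 0.0587 horn b [-0.0234  0.0221]
  side mids -29.2 28.1 yaw err 0.33
```

View pics/w11.png

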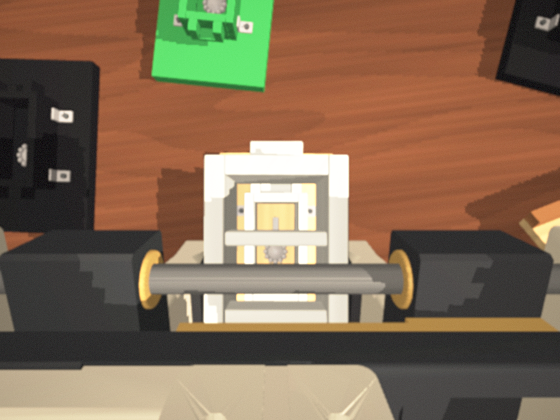

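The cope is upright and aligned in yaw, with its lug (275,148) on the robot side over the wide notch. Its centre is at a≈+5.4 against the cheek at +1, so I shift world (+4.4, -0.6) and lower 104 mm of the 123.9 mm. Then I check again.

Call:
{"method": "step_arm", "body": {
  "increments": [
    {"tx": 2.2, "ty": -0.3, "tz": -8, "ax": 0, "ay": 0, "az": 0.3, "claw": -1},
    {"tx": 2.2, "ty": -0.3, "tz": -14, "ax": 0, "ay": 0, "az": 0, "claw": -1},
    {"tx": 0, "ty": 0, "tz": -16, "ax": 0, "ay": 0, "az": 0, "claw": -1},
    {"tx": 0, "ty": 0, "tz": -16, "ax": 0, "ay": 0, "az": 0, "claw": -1},
    {"tx": 0, "ty": 0, "tz": -16, "ax": 0, "ay": 0, "az": 0, "claw": -1},
    {"tx": 0, "ty": 0, "tz": -16, "ax": 0, "ay": 0, "az": 0, "claw": -1},
    {"tx": 0, "ty": 0, "tz": -12, "ax": 0, "ay": 0, "az": 0, "claw": -1},
    {"tx": 0, "ty": 0, "tz": -6, "ax": 0, "ay": 0, "az": 0, "claw": -1},
    {"tx": 0, "ty": 0, "tz": 0, "ax": 0, "ay": 0, "az": 0, "claw": -1},
    {"tx": 0, "ty": 0, "tz": 0, "ax": 0, "ay": 0, "az": 0, "claw": -1}
  ]
}}

```text
time_s: 20.4
tcp_pos: [0.5297, -0.2104, 0.1371]
eef_rot: [-180.0, -15.1, 173.1]
contact_force: [1.2, 0.2, -3.0]
gripper_width: 0.058
```

```bash
python3 go.py .529 -.210 .115 15 -187.3; python3 look.py w12; python3 rel.py w12 .14 .17 .084 .095
python3 - <<'E'
from h import *
s=cap('scene','s12');a=cv2.resize(s['image'][150:290,180:300],(600,700),interpolation=cv2.INTER_CUBIC)
o=np.zeros((500,1000,3),np.uint8);o[:420,:560]=load('w12')['image'];o[:,570:1000]=cv2.resize(a,(430,500));cv2.imwrite('pics/v12.png',cv2.resize(o,(800,400)))
E
```

```text
d mm [ -0.7   0.4 -22.1] rotvec [ 0.01 -0.13 -0.44] t 20.4 F [ 1.2  0.2 -3. ] M [-0.09 -1.31  0.01] w 0.058 j [ -3.  25.  -9.  -1. -71. -94.]
20.45 [ 0.5298 -0.2104  0.1373] [-179.98  -15.1   173.13] [ -2.7  24.6  -9.4  -1.1 -71.1 -93.7] [-0.6 -0.3 -2.4] 0.058122277676684056
upper n 7834 plane c [ 27.9  -0.9 157.4] slope a,b deg [ 0.15 -0.02]
  side mids -30.0 27.9 yaw err 0.73
lower n 875 plane c [29.4 -0.1 89.2] slope a,b deg [-0.28 -0.09]
  side mids -24.4 22.6 yaw err 0.6
```

View pics/v12.png

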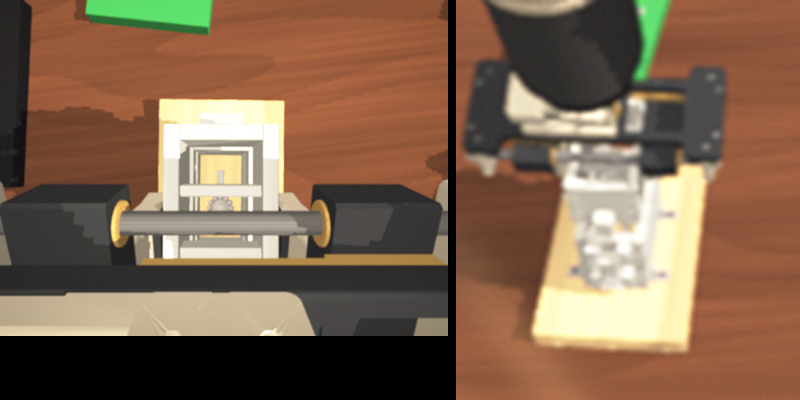

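```bash
cat > edge.py <<'E'
import sys
from h import *
c=load(sys.argv[1]);W=cloud(c).reshape(-1,3);hsv=cv2.cvtColor(c['image'],cv2.COLOR_BGR2HSV).reshape(-1,3)
y=np.radians(172.7);A=np.array([np.cos(y),np.sin(y),0]);B=np.array([-np.sin(y),np.cos(y),0])
k=np.isfinite(W[:,0])&(hsv[:,1]<60);W=W[k]-[.529,-.212,0];a,b,z=W@A,W@B,W[:,2]
for lo,hi in zip(map(float,sys.argv[2::2]),map(float,sys.argv[3::2])):
    for b0,b1 in ((-.018,.018),(-.03,.03)):
        q=(z>lo)&(z<hi)&(b>b0)&(b<b1)&(a>.02)&(a<.08)
        print(lo,(b0,b1),'a mm hist',dict(zip(*[v.tolist() for v in np.unique((a[q]*1000).round().astype(int),return_counts=True)])))
E
python3 edge.py w12 .154 .161 .086 .092
```

```text
0.154 (-0.018, 0.018) a mm hist {20: 6, 43: 193, 44: 219, 45: 229, 46: 219, 47: 234, 48: 211, 49: 231, 50: 209, 51: 71}
0.154 (-0.03, 0.03) a mm hist {20: 53, 21: 93, 22: 115, 23: 96, 24: 112, 25: 94, 26: 114, 27: 92, 28: 117, 29: 90, 30: 118, 31: 91, 32: 114, 33: 92, 34: 114, 35: 93, 36: 113, 37: 93, 38: 115, 39: 97, 40: 112, 41: 95, 42: 109, 43: 314, 44: 364, 45: 351, 46: 361, 47: 365, 48: 352, 49: 361, 50: 339, 51: 110}
0.086 (-0.018, 0.018) a mm hist {43: 72, 44: 103, 45: 59}
0.086 (-0.03, 0.03) a mm hist {20: 7, 21: 18, 22: 15, 23: 15, 24: 16, 25: 19, 26: 15, 27: 15, 28: 21, 29: 15, 30: 15, 31: 15, 32: 20, 33: 14, 34: 17, 35: 19, 36: 17, 37: 18, 38: 16, 39: 19, 40: 17, 41: 16, 42: 17, 43: 104, 44: 133, 45: 79}
```

The cope and cheek inner edges coincide (both about 42.6 mm), and b and yaw match. Lower gently; 22.2 mm remain.

Call:
{"method": "step_arm", "body": {
  "increments": [
    {"tx": 0, "ty": 0, "tz": -4, "ax": 0, "ay": 0, "az": -0.1, "claw": -1},
    {"tx": 0, "ty": 0, "tz": -4, "ax": 0, "ay": 0, "az": 0, "claw": -1},
    {"tx": 0, "ty": 0, "tz": -2, "ax": 0, "ay": 0, "az": 0, "claw": -1},
    {"tx": 0, "ty": 0, "tz": -2, "ax": 0, "ay": 0, "az": 0, "claw": -1},
    {"tx": 0, "ty": 0, "tz": -2, "ax": 0, "ay": 0, "az": 0, "claw": -1},
    {"tx": 0, "ty": 0, "tz": -2, "ax": 0, "ay": 0, "az": 0, "claw": -1},
    {"tx": 0, "ty": 0, "tz": 0, "ax": 0, "ay": 0, "az": 0, "claw": -1}
  ]
}}

```text
time_s: 21.2
tcp_pos: [0.5292, -0.2103, 0.1203]
eef_rot: [-180.0, -15.2, 173.0]
contact_force: [0.8, -1.0, -4.0]
gripper_width: 0.0577
```

```bash
python3 go.py .5298 -.2104 .115 15 -187; python3 look.py w13; python3 rel.py w13 .125 .15 .084 .095;python3 edge.py w13 .135 .148 .086 .092|grep 18
```

```text
d mm [ 0.6 -0.1 -5.3] rotvec [-0.01 -0.2  -0.02] t 21.2 F [ 0.8 -1.  -4. ] M [-0.1  -1.31  0.02] w 0.0577 j [ -3.  26. -10.  -1. -69. -94.]
21.25 [ 0.5293 -0.2103  0.1205] [-179.99  -15.19  173.02] [ -2.7  25.5 -10.4  -1.2 -69.3 -93.7] [ 0.1  0.3 -2.1] 0.057782368241822264
upper n 7681 plane c [ 28.2  -1.2 140.8] slope a,b deg [0.15 0.09]
  side mids -30.1 27.7 yaw err 0.53
lower n 554 plane c [37.3 -1.6 89.1] slope a,b deg [ 0.3  -0.02]
  a max 0.0627 horn b [-0.024   0.0217]
  side mids -22.6 20.6 yaw err 0.42
0.135 (-0.018, 0.018) a mm hist {20: 129, 43: 108, 44: 255, 45: 245, 46: 207, 47: 232, 48: 215, 49: 226, 50: 221, 51: 162}
0.135 (-0.03, 0.03) a mm hist {20: 204, 21: 99, 22: 122, 23: 96, 24: 119, 25: 93, 26: 119, 27: 89, 28: 120, 29: 89, 30: 118, 31: 91, 32: 117, 33: 99, 34: 112, 35: 107, 36: 111, 37: 99, 38: 113, 39: 103, 40: 114, 41: 99, 42: 111, 43: 229, 44: 405, 45: 374, 46: 342, 47: 358, 48: 357, 49: 353, 50: 355, 51: 260}
0.086 (-0.018, 0.018) a mm hist {43: 120, 44: 64, 60: 4, 61: 20, 62: 22}
```

Call:
{"method": "step_arm", "body": {
  "increments": [
    {"tx": 0.3, "ty": 0, "tz": -1.5, "ax": 0, "ay": 0, "az": 0, "claw": -1},
    {"tx": 0, "ty": 0, "tz": -1.5, "ax": 0, "ay": 0, "az": 0, "claw": -1},
    {"tx": 0, "ty": 0, "tz": -1.5, "ax": 0, "ay": 0, "az": 0, "claw": -1},
    {"tx": 0, "ty": 0, "tz": -1, "ax": 0, "ay": 0, "az": 0, "claw": -1},
    {"tx": 0, "ty": 0, "tz": 0, "ax": 0, "ay": 0, "az": 0, "claw": -1}
  ]
}}

```text
time_s: 21.75
tcp_pos: [0.5296, -0.2103, 0.1151]
eef_rot: [-180.0, -15.2, 173.0]
contact_force: [0.1, 0.5, -2.5]
gripper_width: 0.0577
```

```bash
python3 go.py .5298 -.2104 .115 15 -187; python3 look.py w14; python3 rel.py w14 .125 .145 .084 .095
```

```text
d mm [ 0.2 -0.1 -0.1] rotvec [-0.01 -0.17 -0.03] t 21.75 F [ 0.1  0.5 -2.5] M [-0.12 -1.34 -0.01] w 0.0577 j [ -3.  26. -11.  -1. -69. -94.]
21.8 [ 0.5297 -0.2103  0.1151] [-179.99  -15.17  173.02] [ -2.7  25.8 -10.6  -1.2 -68.7 -93.7] [ 0.1 -0.2 -2.9] 0.05802705859817756
upper n 7687 plane c [ 27.8  -1.1 135.5] slope a,b deg [-0.02  0.01]
  side mids -30.1 27.7 yaw err 0.44
lower n 420 plane c [46.4 -1.4 88.9] slope a,b deg [ 1.27 -0.06]
  a max 0.0629 horn b [-0.0244  0.0219]
  side mids -22.2 20.1 yaw err 0.22
```

Rim at 135.5 mm with no contact yet, so just about touching. Lower up to 1 mm more.

Call:
{"method": "step_arm", "body": {
  "increments": [
    {"tx": 0, "ty": 0, "tz": -0.5, "ax": 0, "ay": 0, "az": 0, "claw": -1},
    {"tx": 0, "ty": 0, "tz": -0.5, "ax": 0, "ay": 0, "az": 0, "claw": -1},
    {"tx": 0, "ty": 0, "tz": 0, "ax": 0, "ay": 0, "az": 0, "claw": -1}
  ]
}}

```text
time_s: 22.1
tcp_pos: [0.5297, -0.2103, 0.1149]
eef_rot: [-180.0, -15.2, 173.0]
contact_force: [-2.1, 1.8, 4.2]
gripper_width: 0.0577
```

```bash
python3 go.py .5298 -.2104 .115 15 -187
```

```text
d mm [ 0.1 -0.1  0.1] rotvec [ 0.   -0.15 -0.04] t 22.1 F [-2.1  1.8  4.2] M [ 0.52 -0.06 -0.16] w 0.0577 j [ -3.  26. -11.  -1. -69. -94.]
```

Force up about 7 N, so the cope is resting on the cheek. Release and retreat upward.

Call:
{"method": "step_arm", "body": {
  "increments": [
    {"tx": 0, "ty": 0, "tz": 0, "ax": 0, "ay": 0, "az": 0, "claw": 0.4},
    {"tx": 0, "ty": 0, "tz": 0, "ax": 0, "ay": 0, "az": 0, "claw": 0.6},
    {"tx": 0, "ty": 0, "tz": 0, "ax": 0, "ay": 0, "az": 0, "claw": 1},
    {"tx": 0, "ty": 0, "tz": 0, "ax": 0, "ay": 0, "az": 0, "claw": 1},
    {"tx": 0, "ty": 0, "tz": 0, "ax": 0, "ay": 0, "az": 0, "claw": 1},
    {"tx": 0, "ty": 0, "tz": 0, "ax": 0, "ay": 0, "az": 0, "claw": 1}
  ]
}}

```text
time_s: 22.7
tcp_pos: [0.5296, -0.2103, 0.1141]
eef_rot: [-180.0, -15.2, 173.0]
contact_force: [-0.0, 0.3, 0.6]
gripper_width: 0.0872
```

Call:
{"method": "step_arm", "body": {
  "increments": [
    {"tx": 0, "ty": 0, "tz": 6, "ax": 0, "ay": 0, "az": 0, "claw": 1},
    {"tx": 0, "ty": 0, "tz": 12, "ax": 0, "ay": 0, "az": 0, "claw": 1},
    {"tx": 0, "ty": 0, "tz": 25, "ax": 0, "ay": 0, "az": 0, "claw": 1},
    {"tx": 0, "ty": 0, "tz": 35, "ax": 0, "ay": 0, "az": 0, "claw": 1},
    {"tx": 0, "ty": 0, "tz": 40, "ax": 0, "ay": 0, "az": 0, "claw": 1},
    {"tx": 0, "ty": 0, "tz": 20, "ax": 0, "ay": 0, "az": 0, "claw": 1},
    {"tx": 0, "ty": 0, "tz": 0, "ax": 0, "ay": 0, "az": 0, "claw": 1},
    {"tx": 0, "ty": 0, "tz": 0, "ax": 0, "ay": 0, "az": 0, "claw": 1}
  ]
}}

```text
time_s: 23.5
tcp_pos: [0.5297, -0.2102, 0.2532]
eef_rot: [180.0, -15.1, 173.0]
contact_force: [-0.2, 0.0, -0.4]
gripper_width: 0.088
```

```bash
python3 look.py w15; python3 rel.py w15 .125 .145 .084 .095
python3 - <<'E'
from h import *
s=cap('scene','s15');t=cap('top','t15');a=cv2.resize(s['image'][170:290,180:300],(400,400),interpolation=cv2.INTER_CUBIC);b=t['image'][70:270,100:500]
b=cv2.resize(b,(400,200));o=np.zeros((400,800,3),np.uint8);o[:,:400]=a;o[:200,400:]=b;cv2.imwrite('pics/v15.png',o)
E
```

```text
23.55 [ 0.5293 -0.2101  0.2522] [179.99 -15.16 173.02] [ -2.7  19.4  -1.3  -1.1 -84.4 -94. ] [-0.3  0.1 -0.2] 0.08779829717403499
upper n 2091 plane c [ 25.6  -0.9 135.3] slope a,b deg [-0.14  0.07]
  side mids -29.6 27.4 yaw err 0.52
lower n 205 plane c [47.4 -5.1 89.1] slope a,b deg [ 0.83 -0.13]
  a max 0.0626 horn b [-0.0234  0.0221]
```

View pics/v15.png

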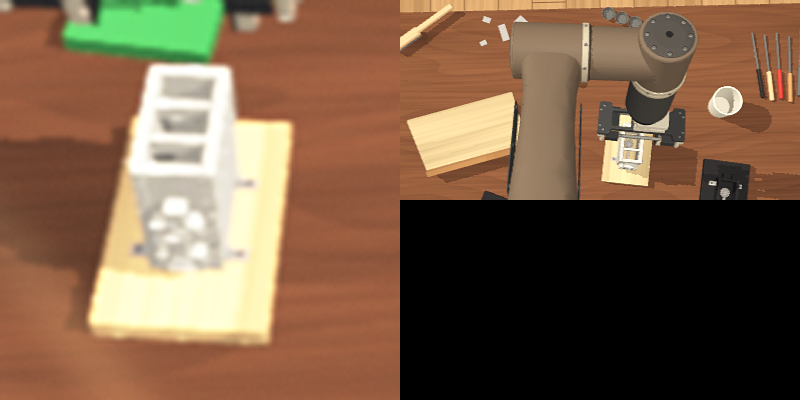

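The stack stands free and level: cope rim 135.3 mm (expected 135.2), cheek rim 89.1 mm, and the gripper is clear. The rack is empty and the mug is in place. Handing in.

```bash
python3 -c "
from plant import r
print(r.close_job())"
```

```text
the job is handed in; nothing more can be done
None
```

The flask is built and the job is handed in, at about 24 s of the 69 s. The cheek sits on the drag and the cope on the cheek, with the wide lugs in the wide notches on the robot side. The hand-in reported no verdict.

**How it was done:** The rack's 30° tool tilt was out of the arm's reach, because joint 3 hit its range. I gripped both frames with the tool at 15° and set them level with the opposite 15° tilt. Each was lowered slowly to light contact (about 4 N for the cheek, 7 N for the cope) before release.

**Last checks:**

| Check | Measured | Expected |
|---|---|---|
| Cheek rim height | 89.1 mm | about 89.2 mm |
| Cope rim height | 135.3 mm | about 135.2 mm |
| Cope level | within 0.15° | level |
| Sideways alignment | within about 1 mm | play 1.5 mm each way |
| Yaw between the frames | 0.2–0.3° | about 2.9° allowed |

- **End state:** The gripper was open and about 115 mm above the rim, with no contact force.
- **Not checked:** The mug looked in place in the final top view. The arm hid the bottle and the strike-off bar in that view; the path kept well clear of both.
- **What went wrong:** The first two move calls were refused for missing keys, so nothing moved. One low-point plane fit of the cheek rim in the last picture read 0.8° of slope, on only 205 points mostly hidden by the cope. Before the cope went on, the same rim read 0.05°.

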